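Reload the stencil jig with bare blanks and set the stencil frame back on its seats

ROBOT

A 6-joint arm with a two-finger parallel gripper is mounted at the origin on the work surface. World frame = base frame: x ahead of the robot, y to its left, z up, the work surface at z = 0. Lengths are in m, angles in rad, forces in N, time in s.
With the tool pointing down it reaches from about 0.3 to 0.875 m from the base axis. Payload 6.4 kg.
Tool frame: the origin (TCP) lies midway between the tips of the shut fingers; the grasp point (between the pads) lies 19 mm behind it (ctrl.pinch_z is the distance from the TCP to the grasp point, in m); z points along the fingers, y is the line along which they close (so a half turn about z gives the same grasp; the last joint's range is limited). The gripper opens to 85 mm and grips with 20 to 120 N. Pads are 22 mm wide; open, the fingers measure 114 mm over their backs; the gripper's body (76 mm by 85 mm) begins 54 mm behind the grasp point. The pads swing forward as they close: fully open they stand 13 mm farther back than shut.
Start: joints at [-0.206, 0.181, 1.607, -0, 1.354, -0.206], TCP at [0.575, 0, 0.231] pointing down, gripper open.
Joint ranges: [-2.99, 2.99], [-0.89, 2.07], [0.3, 2.58], [-1.14, 4.28], [0, 2.63], [-3.12, 3.12]. Speed limits (rad/s): [2.57, 2.57, 3.01, 3.14, 3.14, 3.14].

INTERFACE

Orientations are given as a unit quaternion [w, x, y, z].
In Python, from bench import ctrl gives the robot as it stands.
- The arm moves only by the tool apply_moves, never from a script. Its argument "moves" is a list of rows, each an object with "jaw": the opening, from 0 (shut) to 1 (fully open); "offset": the shift along the tool's x, y, z in mm, a list of three; "rot": the turn, a rotation vector about the tool's x, y, z in degrees, a list of three. In form: [{"jaw": jaw, "offset": [dx, dy, dz], "rot": [ax, ay, az]}, ...]. A call has exactly 5 rows; each row shifts and turns the commanded pose from where the row before left it, along the tool's axes as they then stand; what a row does not reach is not made up. A row lasts 1/8 s, in which the tool goes at most 62.5 mm and 10.7 degrees, less where a joint would pass 70% of its speed; a pose out of reach is approached as far as the arm can. A call is refused whole if a number of a shift passes 62.5 or a number of a turn 10.7, either way. A call with a gripper value outside its range is refused whole. The fingers move at their own pace and stop on an object; the grip force is fixed at half the most. Time passes only in rows, so rows that do not move let the fingers close, or fill a call up. It gives the time, the measured TCP pose, the force, the opening and the grip force at its end, in the units of the state.
- ctrl.get_obs(): the state, without advancing time (a new reading comes with each control period).
- ctrl.camera(name): name is "scene" or "side" or "wrist"; returns (picture, depth): 420x560x3 uint8, red, green, blue; 420x560 float32, m along the optical axis (not along the pixel's ray), 0 where there is no reading.
- ctrl.camera_params(name): a dict with "K" (3x3 intrinsics, pixels), "dist" ([k1, k2, p1, p2, k3] as OpenCV has them; the pictures are not rectified), "cam_to_world" (4x4, takes a point from camera to world coordinates); the wrist camera has in their place "mount" (4x4, takes a point from camera to tool coordinates, whose origin is the TCP and whose axes are the flange's). Camera axes: x right, y down, z forward; pixel columns grow to the right and rows downward; lengths in m; the calibration is good to about 2 mm. A picture is of the moment at which its call begins: read the wrist's pose just before it. camera_params takes no time and is no camera call.
- ctrl.hand_in(): hands the job in; it is judged then, once.
Trained networks look in the newest picture that a camera, given by its name, has taken for a name from the list of things; names that differ only in an ending like _2 or _b are one class to them, and where a whole thing is asked for, a point or a joint stands for the part that bears it (a point fixed in the world has none). Each returns a list of dicts, best first, with "score" (0 to 1); they miss things now and then, are a little off and sometimes report something else, mostly with a low value. They report only what shows in the picture. A call takes as long as a camera call.
- ctrl.outline_of(camera, target): "region" (420x560 bool, what is visible of it) and "position" ([column, row] in pixels, amid what is visible of it).
The state is a dict: "time_s": time; "q": joint angles; "dq": joint speeds; "joint_efforts": joint torques, N m; "eef_pos": TCP position; "eef_rot": TCP orientation; "wrist_force": force on the tool from outside, world axes, zero at the start; "torque": the same for the moment, N m; "opening": opening from 0.0 (shut) to 1.0 (fully open); "grasp_force": force on a finger pad.
Only numpy, scipy, OpenCV 4.12 (cv2) and the standard library are available. Lean on these libraries where they do the work, as an engineer would, in place of code of your own. Each camera call takes 0.05 s, during which the arm holds its last target. There are 200 camera calls.

TASK

Clear the painted pieces out of the stencil jig and lay them flat in the drying tray, painted side up and side by side, and put every bare wooden blank fully home in the jig pocket of its own outline. When the jig is loaded, set the stencil frame on it so that its three ball feet settle into the cone, into the groove and onto the flat seat. Leave the jar, bottle and cup alone.

Things in the scene. Friction and masses are not known exactly. Their poses are not given: they have to be found in the camera images.
- jig: Stencil jig, fixed: aluminium base plate 220 x 166 x 8 mm (x by y) carrying a grey nest plate 150 x 156 mm with four pockets, its top 20 mm above the bench, and outside it three polished steel seats, 15 mm in radius, up to 22 mm high: cone at the +x end, groove at the -x, +y corner, flat at the -x, -y corner. Origin: centre of the underside, on the bench. Yaw up to 0.12 rad.
- pocket_disc_large (a point): Centre of the floor of the jig's pocket that is round, 57 mm across (1.5 mm of play all round), 5 mm deep; at x = +42, y = +42 mm on the jig, 15 mm above the bench; axes as the jig's. A 12 mm thick piece that is home stands 7 mm out of it.
- pocket_disc_small (a point): Centre of the floor of the jig's pocket that is round, 43 mm across (1.5 mm of play all round), 5 mm deep; at x = -42, y = +42 mm on the jig, 15 mm above the bench; axes as the jig's. A 12 mm thick piece that is home stands 7 mm out of it.
- pocket_square (a point): Centre of the floor of the jig's pocket that is square, 47 x 47 mm (1.5 mm of play all round), 5 mm deep; at x = -42, y = -42 mm on the jig, 15 mm above the bench; axes as the jig's. A 12 mm thick piece that is home stands 7 mm out of it.
- pocket_oblong (a point): Centre of the floor of the jig's pocket that is 59 mm along x by 39 mm along y (1.5 mm of play all round), 5 mm deep; at x = +42, y = -42 mm on the jig, 15 mm above the bench; axes as the jig's. A 12 mm thick piece that is home stands 7 mm out of it.
- seat_cone (a point): Where a ball's centre comes to lie, 22.3 mm above the bench, when it has settled on the cone seat (a 90 degree conical hole, 22 mm wide at its mouth), at x = +92, y = 0 mm on the jig; axes as the jig's.
- seat_groove (a point): Where a ball's centre comes to lie, 22.3 mm above the bench, when it has settled on the groove seat (a 90 degree V groove, 22 mm wide, 30 mm long, that points at the cone), at x = -92, y = +55 mm on the jig; axes as the jig's.
- seat_flat (a point): Where a ball's centre comes to lie, 22.3 mm above the bench, when it has settled on the flat seat (a plain round pad 28 mm across, top 14 mm above the bench), at x = -92, y = -55 mm on the jig; axes as the jig's.
- stencil_grip (a point): Centre of the grip in the middle of the loose stencil frame (0.42 kg): a web 14 mm thick (y), 64 mm long (x), from 14 mm below this point to 12 mm above it, under a rail 23 mm wide, 6 mm high. Frame 216 x 152 mm (x by y), underside 26 mm and ball feet 41 mm below this point. z up. Starts on the bench, yaw within 0.5 rad. Seated: 55 mm above the bench, over the jig's centre, x along its x.
- foot_cone (a point): Centre of the stencil frame's ball foot that belongs on the cone seat: x = +92, y = 0 mm from the grip and 33 mm below it, in the frame's own axes (as stencil_grip's). Ball 16 mm in diameter, slippery, so that it slides down into its seat; the frame fits only this way round, each of its windows over the pocket of like outline.
- foot_groove (a point): Centre of the stencil frame's ball foot that belongs on the groove seat: x = -92, y = +55 mm from the grip and 33 mm below it, in the frame's own axes (as stencil_grip's). Ball 16 mm in diameter, slippery, so that it slides down into its seat; the frame fits only this way round, each of its windows over the pocket of like outline.
- foot_flat (a point): Centre of the stencil frame's ball foot that belongs on the flat seat: x = -92, y = -55 mm from the grip and 33 mm below it, in the frame's own axes (as stencil_grip's). Ball 16 mm in diameter, slippery, so that it slides down into its seat; the frame fits only this way round, each of its windows over the pocket of like outline.
- tray_floor (a point): Drying tray: a shallow wooden tray fixed to the bench, 220 mm along its x by 130 mm along its y outside, walls 5 mm thick, their tops 8 mm above the bench. This point is the centre of its inner floor, 3 mm above the bench; z up.
- blank_disc_large_mid (a point): A bare wooden blank, round, 54 mm across, 12 mm thick, 12 to 21 g; the point is its centre, half-way up; its z axis is normal to its face. Lies flat on the bench left of the jig at the start. Three or four of the four blanks are there; the others are absent.
- blank_disc_small_mid (a point): A bare wooden blank, round, 40 mm across, 12 mm thick, 12 to 21 g; the point is its centre, half-way up; its z axis is normal to its face. Lies flat on the bench left of the jig at the start. Three or four of the four blanks are there; the others are absent.
- blank_square_mid (a point): A bare wooden blank, square, 44 x 44 mm, sides along its x and y axes, 12 mm thick, 12 to 21 g; the point is its centre, half-way up; its z axis is normal to its face. Lies flat on the bench left of the jig at the start. Three or four of the four blanks are there; the others are absent.
- blank_oblong_mid (a point): A bare wooden blank, rectangular, 56 mm along its x axis by 36 mm along its y axis, 12 mm thick, 12 to 21 g; the point is its centre, half-way up; its z axis is normal to its face. Lies flat on the bench left of the jig at the start. Three or four of the four blanks are there; the others are absent.
- done_disc_large_mid (a point): A painted wooden piece, round, 54 mm across, 12 mm thick, 12 to 21 g, with a flower painted on its upper (+z) face; the point is its centre, half-way up. Lies in the jig's pocket of its own outline at the start. Two or three of the four painted pieces are there; the others are absent.
- done_disc_small_mid (a point): A painted wooden piece, round, 40 mm across, 12 mm thick, 12 to 21 g, with a flower painted on its upper (+z) face; the point is its centre, half-way up. Lies in the jig's pocket of its own outline at the start. Two or three of the four painted pieces are there; the others are absent.
- done_square_mid (a point): A painted wooden piece, square, 44 x 44 mm, sides along its x and y axes, 12 mm thick, 12 to 21 g, with a flower painted on its upper (+z) face; the point is its centre, half-way up. Lies in the jig's pocket of its own outline at the start. Two or three of the four painted pieces are there; the others are absent.
- done_oblong_mid (a point): A painted wooden piece, rectangular, 56 mm along its x axis by 36 mm along its y axis, 12 mm thick, 12 to 21 g, with a flower painted on its upper (+z) face; the point is its centre, half-way up. Lies in the jig's pocket of its own outline at the start. Two or three of the four painted pieces are there; the others are absent.
- dye_jar: A closed dye jar, 56 mm across, 70 mm high, beyond the jig; to be left alone. Origin: the centre of its underside.
- dye_bottle: A closed white dye bottle, 44 mm across, 95 mm high, beyond the jig; to be left alone. Origin: the centre of its underside.
- water_cup: A clear plastic cup, 72 mm across, 85 mm high, beyond the jig to the right; to be left alone. Origin: the centre of its underside.

How it is judged:
By the outcome, as a careful person would: the job done as asked, in the order asked, and still so for the second after the job is handed in, with the robot touching nothing.
Of done_disc_large, done_disc_small, done_square, done_oblong only 2 to 3 are there at a start; the rules pass over those that are not, and their reading is None.
Of blank_disc_large, blank_disc_small, blank_square, blank_oblong only 3 to 4 are there at a start; the rules pass over those that are not, and their reading is None.
At some moment in a run one of blank_disc_large, blank_disc_small, blank_square, blank_oblong may be knocked a few centimetres aside while the robot is not near it.
Once in a run the grip may slacken for a moment while it holds something.
It also fails if it takes over 208 s, if anything falls off the work surface, if the arm or the gripper's body presses on something with over 40 N, if the wrist force passes 120 N, or if a joint passes its speed limit or range.

## Working session

There is one attempt and no reset: what is moved stays moved. The work goes in short steps, Python scripts to look and compute and a tool call to move; the robot and the scene stay as the last step left them, time stands still between calls to the robot, and variables do not carry over. Pictures are saved under pics/ and viewed, at most 14 in all, crops included, and the job is handed in when it is done.

Besides the shell and the picture viewer there is one more tool, called in YAML: its name, and indented under it one key for each argument. apply_moves: Moves the arm, as the interface text tells. Its arguments: {"type":"object","properties":{"moves":{"type":"array"}},"required":["moves"]}

```bash
ls; mkdir -p pics; cat > h.py <<'E'
import numpy as np, cv2
from bench import ctrl
from scipy.spatial.transform import Rotation as R
def Rq(q): return R.from_quat([q[1],q[2],q[3],q[0]])
def pose():
    o=ctrl.get_obs(); T=np.eye(4); T[:3,:3]=Rq(o["eef_rot"]).as_matrix(); T[:3,3]=o["eef_pos"]; return T,o
def c2w(cam,T=None):
    p=ctrl.camera_params(cam)
    M=np.array(p["cam_to_world"]) if "cam_to_world" in p else T@np.array(p["mount"])
    return np.array(p["K"]),np.array(p["dist"],float),M
def px2w(cam,uv,z,T=None):
    """pixels -> world points on the plane of height z"""
    K,d,M=c2w(cam,T)
    n=cv2.undistortPoints(np.array(uv,float).reshape(-1,1,2),K,d).reshape(-1,2)
    r=np.c_[n,np.ones(len(n))]@M[:3,:3].T
    return M[:3,3]+r*((z-M[2,3])/r[:,2])[:,None]
def save(n,im): cv2.imwrite(f"pics/{n}.png",im[:,:,::-1])
def shape(region,cam,z,T=None):
    """centre and min-area rect of mask's contour projected on plane z"""
    c=max(cv2.findContours(region.astype(np.uint8),0,1)[0],key=cv2.contourArea).reshape(-1,2)
    P=px2w(cam,c,z,T)[:,:2]*1000
    (cx,cy),(w,h),a=cv2.minAreaRect(P.astype(np.float32))
    return cx,cy,w,h,a
E
python3 - <<'E'
from h import *
T,o=pose(); print(T.round(3),o["time_s"],o["opening"],ctrl.pinch_z)
for c in("scene","side","wrist"):
    im,d=ctrl.camera(c); save("a_"+c,im); K,_,M=c2w(c,T); print(c,K[0,0],M.round(3).tolist())
E
```

```text
pics
[[-0.     1.    -0.002  0.574]
 [ 1.     0.     0.     0.   ]
 [ 0.    -0.002 -1.     0.23 ]
 [ 0.     0.     0.     1.   ]] 0.0 1.0008373459236548 0.0187
scene 483.0681786051498 [[-0.44, 0.638, -0.632, 1.511], [0.898, 0.306, -0.316, 0.435], [-0.008, -0.707, -0.707, 1.074], [0.0, 0.0, 0.0, 1.0]]
side 392.90247834807303 [[-0.924, -0.295, 0.243, 0.329], [-0.383, 0.705, -0.597, 0.571], [0.005, -0.644, -0.765, 0.822], [0.0, 0.0, 0.0, 1.0]]
wrist 317.7488203938016 [[1.0, 0.002, -0.002, 0.574], [0.001, -0.958, -0.287, 0.072], [-0.003, 0.287, -0.958, 0.373], [0.0, 0.0, 0.0, 1.0]]
```

View pics/a_scene.png

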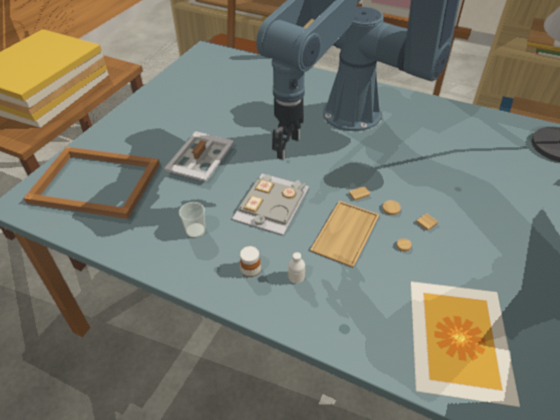

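View pics/a_side.png

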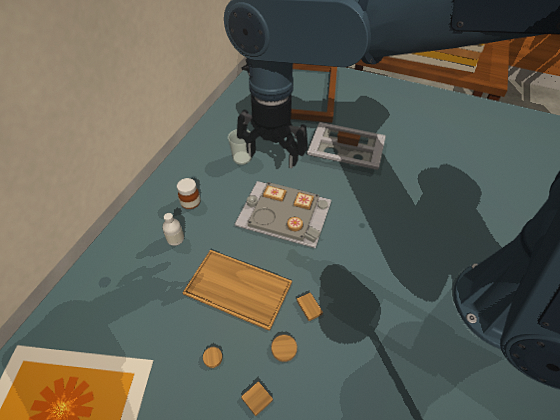

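```bash
python3 - <<'E'
from h import *
for c in("scene","side"):
    for n,z in [("done_disc_large_mid",.027),("done_disc_small_mid",.027),("done_square_mid",.027),("done_oblong_mid",.027),("blank_disc_large_mid",.012),("blank_disc_small_mid",.012),("blank_square_mid",.012),("blank_oblong_mid",.012),("tray_floor",.008),("jig",.02),("stencil_grip",.055)]:
        try:
            L=ctrl.outline_of(c,n)
            for k in L[:3]:
                print(c,n,round(k["score"],2),np.round(k["position"]),int(k["region"].sum()),np.round(shape(k["region"],c,z),1))
        except Exception as e: print(c,n,e)
E
```

```text
scene done_disc_small_mid 0.69 [425. 220.] 210 [457.  395.7  48.2  53.4  65.5]
scene done_disc_small_mid 0.62 [272. 206.] 2347 [576.6 -50.4 234.5 167.5   3.5]
scene done_disc_small_mid 0.58 [289. 193.] 94 [520.3 -21.   36.1  34.5  25.6]
scene done_square_mid 0.75 [263. 187.] 151 [ 526.8 -102.6   49.8   47.     5.5]
scene done_oblong_mid 0.6 [255. 203.] 199 [610.3 -97.4  67.8  41.3   2.9]
scene blank_disc_large_mid 0.57 [390. 202.] 189 [427.9 284.7  58.8  45.4  17.3]
scene blank_disc_small_mid 0.71 [407. 246.] 162 [560.2 359.2  51.2  36.4  16.2]
scene blank_disc_small_mid 0.47 [276. 205.] 2333 [564.  -57.5 239.9 169.6   3.3]
scene blank_square_mid 0.53 [426. 219.] 216 [440.4 395.9  48.6  54.6  63.7]
scene blank_square_mid 0.37 [270. 205.] 2467 [566.3 -56.7 235.5 172.7   3.3]
scene blank_oblong_mid 0.6 [358. 193.] 151 [413.4 175.6  39.4  57.8  50.4]
scene blank_oblong_mid 0.41 [407. 244.] 140 [559.8 360.5  49.3  33.5  16.1]
scene tray_floor 0.48 [271. 206.] 2443 [559.4 -58.7 237.3 174.    4.3]
scene jig 0.74 [273. 208.] 2509 [571.5 -55.5 238.1 172.5   3.7]
scene jig 0.29 [252. 262.] 54
[... 689 characters left out ...]
] 545 [426.6 284.2  52.2  52.7  22.6]
side blank_disc_large_mid 0.69 [281. 214.] 3426 [563.8 -58.9 218.7 178.1   3.1]
side blank_disc_small_mid 0.83 [216. 354.] 328 [555.7 361.   41.7  38.8  22.8]
side blank_oblong_mid 0.89 [312. 306.] 455 [409.5 176.1  41.8  62.6  50.9]
side blank_oblong_mid 0.71 [185. 192.] 583 [835.7 -15.9  58.7 118.3  39.2]
side tray_floor 0.89 [240. 290.] 4960 [580.1 193.3 134.9 223.3  89.3]
side tray_floor 0.68 [286. 214.] 3601 [565.4 -61.7 225.8 181.7   4.4]
side tray_floor 0.5 [348. 146.] 2203 [ 485.6 -390.7  217.7  168.6    4.3]
side jig 0.83 [286. 216.] 3468 [561.1 -52.3 222.5 177.9   2.9]
side stencil_grip 0.93 [349. 146.] 2189 [ 476.9 -335.5  206.8  159.2    4.7]
```

View pics/a_wrist.png

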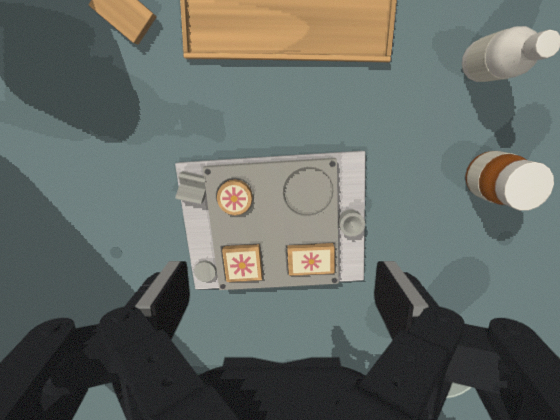

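```bash
cat >> h.py <<'E'
def det(cam,items,T=None,n=2,smin=.3):
    for nm,z in items:
        for k in ctrl.outline_of(cam,nm)[:n]:
            if k["score"]<smin or k["region"].sum()<30: continue
            s=shape(k["region"],cam,z,T)
            r=k["region"]; e=r[0].any() or r[-1].any() or r[:,0].any() or r[:,-1].any()
            print(cam,nm,round(k["score"],2),np.round(k["position"]),"EDGE" if e else "",np.round(s,1))
E
python3 - <<'E'
from h import *
T,o=pose()
det("wrist",[("done_disc_small_mid",.027),("done_square_mid",.027),("done_oblong_mid",.027),("jig",.008),("pocket_disc_large",.02)],T)
im,d=ctrl.camera("wrist")
K,_,M=c2w("wrist",T)
# depth check
for u,v in [(280,210),(200,300)]:
    n=cv2.undistortPoints(np.array([[[u,v]]],float),K,np.array(_)).ravel(); z=d[v,u]
    print(u,v,z,(M@[n[0]*z,n[1]*z,z,1]).round(4))
E
```

```text
wrist done_disc_small_mid 0.64 [236. 194.]  [520.5 -20.5  40.8  38.3  44.1]
wrist done_square_mid 0.67 [242. 261.]  [ 526.5 -102.    44.9   46.9    3.1]
wrist done_square_mid 0.65 [279. 213.]  [563.3 -54.5 214.9 162.8   3.8]
wrist done_oblong_mid 0.93 [308. 260.]  [609.1 -97.8  55.8  41.5   2.9]
wrist done_oblong_mid 0.75 [508.  53.] EDGE [805.3 130.7  99.2  47.8  14.1]
wrist jig 0.94 [276. 214.]  [562.4 -61.3 226.1 171.8   3.7]
wrist jig 0.53 [510. 178.]  [844.1  -4.3  59.8 111.9  73.6]
wrist pocket_disc_large 0.69 [280. 210.]  [563.1 -57.1 217.3 164.2   3.7]
280 210 0.37089837 [ 0.5721 -0.038   0.0198  1.    ]
200 300 0.42880958 [ 4.636e-01 -1.721e-01 -4.000e-04  1.000e+00]
```

```bash
cat >> h.py <<'E'
def cloud(cam,d,T=None):
    K,ds,M=c2w(cam,T); h,w=d.shape
    g=np.stack(np.meshgrid(np.arange(w),np.arange(h)),-1).reshape(-1,1,2).astype(float)
    n=cv2.undistortPoints(g,K,ds).reshape(h,w,2)
    P=np.dstack([n[...,0]*d,n[...,1]*d,d])@M[:3,:3].T+M[:3,3]; P[d==0]=np.nan
    return P*1000
def blobs(P,lo,hi,box,amin=60,zt=None):
    """regions of height lo..hi (mm) in box (x0,x1,y0,y1): centre, rect"""
    X,Y,Z=P[...,0],P[...,1],P[...,2]
    m=(Z>lo)&(Z<hi)&(X>box[0])&(X<box[1])&(Y>box[2])&(Y<box[3])
    m=cv2.morphologyEx(m.astype(np.uint8),cv2.MORPH_OPEN,np.ones((3,3)))
    n,l,s,c=cv2.connectedComponentsWithStats(m); out=[]
    for i in range(1,n):
        if s[i,4]<amin: continue
        q=P[l==i]; q=q[np.isfinite(q[:,0])]
        r=cv2.minAreaRect(q[:,:2].astype(np.float32))
        out.append((l==i,q)); print("n",s[i,4],"mean",q.mean(0).round(1),"rect",np.round(r[0],1),np.round(r[1],1),round(r[2],1))
    return out
E
python3 - <<'E'
from h import *
T,o=pose(); im,d=ctrl.camera("wrist"); P=cloud("wrist",d,T)
print("pieces");blobs(P,24,31,(480,660,-160,60))
print("nest");blobs(P,17,31,(480,660,-160,60))
print("base");blobs(P,5,40,(430,700,-180,80))
for c in("side","scene"):
    im,d=ctrl.camera(c); P=cloud(c,d)
    print(c,"pieces");blobs(P,24,31,(480,660,-160,60),30)
    print("nest");blobs(P,17,31,(480,660,-160,60))
    print("blanks");blobs(P,8,16,(300,700,100,500),40)
    print("frame");blobs(P,10,80,(300,700,-520,-200),100)
    print("rail");blobs(P,45,80,(300,700,-520,-200),30)
E
```

```text
pieces
n 928 mean [519.5 -20.4  27.2] rect [519.  -20.9] [38.7 38.1] 0.3
n 1285 mean [608.4 -98.1  27.1] rect [608.4 -99. ] [55.6 36.9] 2.5
n 1226 mean [ 525.6 -103.2   27.2] rect [ 525.3 -104.2] [44.2 44.4] 4.2
nest
n 13708 mean [558.9 -59.8  21.8] rect [561.9 -60.6] [155.  157.5] 3.7
n 260 mean [650.4 -53.6  20.7] rect [650.3 -54. ] [29.5 18.7] 88.2
base
n 23194 mean [564.5 -51.8  17.4] rect [564.1 -60.1] [220.5 166.6] 3.6
side pieces
n 178 mean [609.4 -97.7  27.2] rect [609.6 -99. ] [53.4 36.2] 2.9
n 193 mean [ 525.9 -103.4   27.3] rect [ 526.4 -104.2] [43.6 44.3] 4.7
n 144 mean [518.9 -20.6  27.4] rect [520.  -21.4] [36.1 38.6] 17.7
nest
n 2142 mean [557.  -62.2  22. ] rect [573.1 -59.4] [170.6 162.3] 5.3
blanks
n 367 mean [410.3 174.7  11.6] rect [410.2 174.2] [36.9 56. ] 48.8
n 490 mean [427.5 283.5  11.1] rect [427.9 283.5] [50.2 52.1] 22.8
n 288 mean [557.1 359.2  12. ] rect [556.9 358.9] [37.3 36. ] 27.4
n 536 mean [439.  396.8  11.5] rect [439.5 396.3] [44.5 44.5] 63.3
frame
n 318 mean [ 631.7 -478.6   22.4] rect [ 635.7 -482.5] [136.7  40.1] 17.0
n 2216 mean [ 479.7 -367.8   25.7] rect [ 482.4 -373.9] [214.1 157.9] 4.5
rail
n 155 mean [ 484.  -371.7   56.8] rect [ 484.2 -374.2] [66.6 26.4] 3.7
scene pieces
n 40 mean [ 541.6 -108.7   28.2] rect [ 541.2 -107.1] [16.2 39.3] 3.9
nest
n 1381 mean [568.9 -56.   22.9] rect [571.5 -58. ] [171.2 158.3] 3.8
blanks
n 90 mean [558.3 355.7  12.2] rect [557.8 354.7] [37.3 33.8] 42.1
frame
n 1760 mean [ 486.8 -370.2   27. ] rect [ 480.5 -372.6] [226.  155.9] 4.5
n 311 mean [ 626.7 -479.8   24.3] rect [ 632.4 -485.8] [145.2  41.7] 16.2
rail
n 109 mean [ 483.2 -371.3   59.2] rect [ 481.  -369.3] [69.8 29.5] 1.3
```

apply_moves:
  moves:
    - {"jaw":0.75,"offset":[0,0,15],"rot":[0,0,9.6]}
    - {"jaw":0.75,"offset":[0,0,15],"rot":[0,0,9.6]}
    - {"jaw":0.75,"offset":[0,0,15],"rot":[0,0,9.6]}
    - {"jaw":0.75,"offset":[0,0,15],"rot":[0,0,9.6]}
    - {"jaw":0.75,"offset":[0,0,15],"rot":[0,0,9.6]}

```text
time_s: 2.33
eef_pos: [0.575, 0.0, 0.1558]
eef_rot: [0.0, 0.935, 0.356, 0.0]
wrist_force: [-0.1, -0.4, -1.1]
opening: 0.748
grasp_force: 0.0
```

apply_moves:
  moves:
    - {"jaw":0.75,"offset":[0,0,15],"rot":[0,0,9.6]}
    - {"jaw":0.75,"offset":[0,0,15],"rot":[0,0,9.6]}
    - {"jaw":0.75,"offset":[0,0,15],"rot":[0,0,9.6]}
    - {"jaw":0.75,"offset":[0,0,15],"rot":[0,0,9.6]}
    - {"jaw":0.75,"offset":[-28,9,0],"rot":[0,0,0]}

```text
time_s: 2.95
eef_pos: [0.5476, -0.0105, 0.095]
eef_rot: [-0.0, 1.0, 0.031, -0.001]
wrist_force: [-0.5, -0.5, 0.0]
opening: 0.75
grasp_force: 0.0
```

apply_moves:
  moves:
    - {"jaw":0.75,"offset":[-28,8.5,0],"rot":[0,0,0]}
    - {"jaw":0.75,"offset":[0,0,0],"rot":[0,0,0]}
    - {"jaw":0.75,"offset":[0,0,0],"rot":[0,0,0]}
    - {"jaw":0.75,"offset":[0,0,0],"rot":[0,0,0]}
    - {"jaw":0.75,"offset":[0,0,0],"rot":[0,0,0]}

```text
time_s: 3.58
eef_pos: [0.5208, -0.0208, 0.0964]
eef_rot: [0.0, 1.0, 0.032, 0.0]
wrist_force: [-0.0, 0.2, 0.0]
opening: 0.746
grasp_force: 0.0
```

```bash
cat >> h.py <<'E'
def go(x,y,z,phi=None):
    """tool-axes delta (mm) from measured pose to x,y,z mm; phi: wanted direction (deg) of tool x in world -> rot about z"""
    T,o=pose(); p=T[:3,3]*1000
    d=T[:3,:3].T@(np.array([x,y,z])-p); a=np.degrees(np.arctan2(T[1,0],T[0,0]))
    print("at",p.round(1),"dir",round(a,2),"tilt",T[:2,2].round(4),"t",round(o["time_s"],2),"open",round(o["opening"],3),"delta",d.round(1),"" if phi is None else f"rotz {((a-phi+180)%360)-180:.1f}")
E
python3 - <<'E'
from h import *
go(519.3,-20.9,20.5,3.6)
T,o=pose(); im,d=ctrl.camera("wrist"); save("b",im); P=cloud("wrist",d,T)
blobs(P,24,31,(430,660,-160,60)); print(o["wrist_force"],np.round(o["q"],2))
E
```

```text
at [520.8 -20.8  96.4] dir 3.62 tilt [ 0.0003 -0.    ] t 3.58 open 0.746 delta [-1.5 -0.  75.9] rotz 0.0
n 5273 mean [609.3 -98.8  27.2] rect [608.4 -99.4] [56.5 37.1] 3.3
n 3699 mean [ 526.7 -104.    27.2] rect [ 525.6 -104.7] [44.5 44.2] 4.1
n 2320 mean [520.3 -21.6  27.4] rect [519.6 -21.7] [39.4 38.4] 3.1
[-0.04738915  0.24117142  0.04989661] [-0.27  0.23  1.85  0.    1.06  1.24]
```

apply_moves:
  moves:
    - {"jaw":0.75,"offset":[-1.4,0.3,35],"rot":[0,0,0]}
    - {"jaw":0.75,"offset":[0,0,31],"rot":[0,0,0]}
    - {"jaw":0.75,"offset":[0,0,10],"rot":[0,0,0]}
    - {"jaw":0,"offset":[0,0,0],"rot":[0,0,0]}
    - {"jaw":0,"offset":[0,0,0],"rot":[0,0,0]}

```text
time_s: 4.25
eef_pos: [0.5199, -0.0216, 0.0217]
eef_rot: [0.0, 1.0, 0.031, 0.001]
wrist_force: [1.1, 0.5, -0.0]
opening: 0.426
grasp_force: 59.9
```

apply_moves:
  moves:
    - {"jaw":0,"offset":[0,0,0],"rot":[0,0,0]}
    - {"jaw":0,"offset":[0,0,0],"rot":[0,0,0]}
    - {"jaw":0,"offset":[0,0,-10],"rot":[0,0,0]}
    - {"jaw":0,"offset":[0,0,-25],"rot":[0,0,0]}
    - {"jaw":0,"offset":[0,0,-25],"rot":[0,0,0]}

```text
time_s: 4.88
eef_pos: [0.5186, -0.0213, 0.0813]
eef_rot: [-0.0, 1.0, 0.031, -0.0]
wrist_force: [0.7, -0.4, 0.5]
opening: 0.422
grasp_force: 60.0
```

```bash
python3 - <<'E'
from h import *
go(580,258,80,3.6)
T,o=pose(); print(o["grasp_force"],o["wrist_force"])
im,d=ctrl.camera("wrist"); save("c",im); P=cloud("wrist",d,T)
blobs(P,24,31,(430,660,-160,60))
im,d=ctrl.camera("side"); P=cloud("side",d)
blobs(P,5,11,(480,680,60,330),300)
det("side",[("tray_floor",.008)])
E
```

```text
at [518.6 -21.3  81.3] dir 3.6 tilt [-0.0004  0.0001] t 4.88 open 0.422 delta [  78.8 -274.9    1.3] rotz 0.0
59.96492922306061 [ 0.69744693 -0.36982799  0.53930867]
n 6196 mean [609.3 -98.6  27.2] rect [608.4 -99.4] [56.6 37. ] 2.7
n 4236 mean [ 526.7 -104.    27.2] rect [ 525.6 -104.8] [44.6 44.7] 4.3
side tray_floor 0.8 [237. 287.]  [580.4 193.1 138.4 226.   89.1]
side tray_floor 0.48 [282. 219.]  [565.4 -60.7 220.9 178.7   3.4]
```

View pics/c.png

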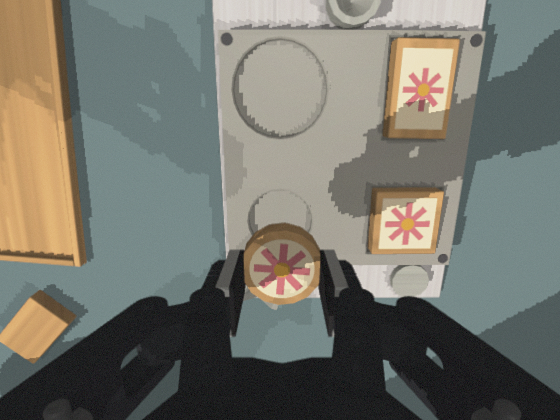

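apply_moves:
  moves:
    - {"jaw":0,"offset":[13.1,-45.8,0],"rot":[0,0,0]}
    - {"jaw":0,"offset":[13.1,-45.8,0],"rot":[0,0,0]}
    - {"jaw":0,"offset":[13.1,-45.8,0],"rot":[0,0,0]}
    - {"jaw":0,"offset":[13.1,-45.8,0],"rot":[0,0,0]}
    - {"jaw":0,"offset":[13.1,-45.8,0],"rot":[0,0,0]}

```text
time_s: 5.65
eef_pos: [0.5691, 0.2127, 0.0789]
eef_rot: [0.0, 1.0, 0.031, -0.001]
wrist_force: [0.3, -0.2, 0.7]
opening: 0.427
grasp_force: 60.0
```

apply_moves:
  moves:
    - {"jaw":0,"offset":[13.1,-45.8,0],"rot":[0,0,0]}
    - {"jaw":0,"offset":[0,0,0],"rot":[0,0,0]}
    - {"jaw":0,"offset":[0,0,0],"rot":[0,0,0]}
    - {"jaw":0,"offset":[0,0,0],"rot":[0,0,0]}
    - {"jaw":0,"offset":[0,0,0],"rot":[0,0,0]}

```text
time_s: 6.28
eef_pos: [0.58, 0.2567, 0.0802]
eef_rot: [0.0, 1.0, 0.031, -0.0]
wrist_force: [-0.6, 0.3, -0.0]
opening: 0.428
grasp_force: 60.0
```

```bash
python3 - <<'E'
from h import *
go(580,258,9.2,3.6)
T,o=pose(); print(o["grasp_force"],o["wrist_force"])
im,d=ctrl.camera("wrist"); save("d",im); P=cloud("wrist",d,T)
b=blobs(P,5.5,11,(480,720,60,330),100)
blobs(P,1.8,5.5,(480,720,60,330),300)
print("blanks");blobs(P,8,16,(300,700,100,500),100)
E
```

```text
at [580.  256.7  80.2] dir 3.51 tilt [-0.0003 -0.0002] t 6.28 open 0.428 delta [ 0.1 -1.3 71. ] rotz -0.1
60.04600167274475 [-0.64787732  0.33072069 -0.04035487]
n 4962 mean [643.2 182.4   7.8] rect [602.5 190.6] [130.6 175.3] 89.0
n 184 mean [494.6 255.    8.2] rect [494.7 254.8] [ 5.  27.4] 89.2
n 34068 mean [615.9 186.8   3.1] rect [597.4 190.1] [121.1 175.5] 89.1
n 1453 mean [496.1 232.7   3.3] rect [497.3 235.9] [43.4 37.9] 14.0
blanks
n 2266 mean [557.  357.1  12.1] rect [556.1 357.6] [38.8 40.2] 69.0
```

View pics/d.png

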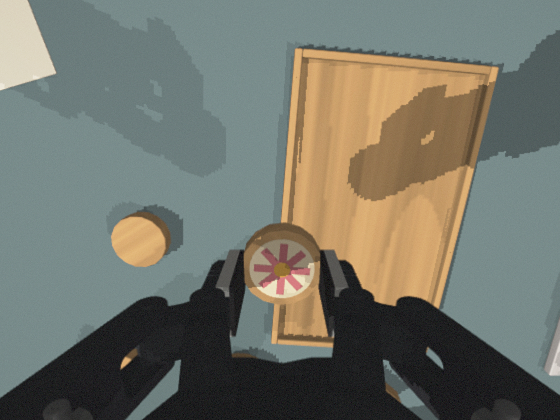

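apply_moves:
  moves:
    - {"jaw":0,"offset":[-34.5,30.8,0],"rot":[0,0,0]}
    - {"jaw":0,"offset":[-34.5,30.8,0],"rot":[0,0,0]}
    - {"jaw":0,"offset":[0,0,35],"rot":[0,0,0]}
    - {"jaw":0,"offset":[0,0,26],"rot":[0,0,0]}
    - {"jaw":0,"offset":[0,0,10],"rot":[0,0,0]}

```text
time_s: 6.95
eef_pos: [0.5139, 0.1913, 0.009]
eef_rot: [0.0, 1.0, 0.031, -0.002]
wrist_force: [-32.2, -8.7, 75.3]
opening: 0.425
grasp_force: 67.1
```

apply_moves:
  moves:
    - {"jaw":0,"offset":[0,0,0],"rot":[0,0,0]}
    - {"jaw":0.75,"offset":[0,0,0],"rot":[0,0,0]}
    - {"jaw":0.75,"offset":[0,0,0],"rot":[0,0,0]}
    - {"jaw":0.75,"offset":[0,0,-20],"rot":[0,0,0]}
    - {"jaw":0.75,"offset":[0,0,-50],"rot":[0,0,0]}

```text
time_s: 7.58
eef_pos: [0.5128, 0.1916, 0.0778]
eef_rot: [0.0, 1.0, 0.031, -0.003]
wrist_force: [0.2, 0.2, -0.1]
opening: 0.748
grasp_force: 0.0
```

apply_moves:
  moves:
    - {"jaw":0.75,"offset":[12.5,49.3,0],"rot":[0,0,0]}
    - {"jaw":0.75,"offset":[12.5,49.3,0],"rot":[0,0,0]}
    - {"jaw":0.75,"offset":[12.5,49.3,0],"rot":[0,0,0]}
    - {"jaw":0.75,"offset":[12.5,49.3,0],"rot":[0,0,0]}
    - {"jaw":0.75,"offset":[12.5,49.3,0],"rot":[0,0,0]}

```text
time_s: 8.2
eef_pos: [0.5934, -0.0517, 0.0796]
eef_rot: [0.0, 1.0, 0.031, 0.0]
wrist_force: [0.9, 0.1, -0.5]
opening: 0.75
grasp_force: 0.0
```

apply_moves:
  moves:
    - {"jaw":0.75,"offset":[12.5,49.3,0],"rot":[0,0,0]}
    - {"jaw":0.75,"offset":[0,0,0],"rot":[0,0,0]}
    - {"jaw":0.75,"offset":[0,0,0],"rot":[0,0,0]}
    - {"jaw":0.75,"offset":[0,0,0],"rot":[0,0,0]}
    - {"jaw":0.75,"offset":[0,0,0],"rot":[0,0,0]}

```text
time_s: 8.82
eef_pos: [0.6082, -0.0972, 0.0793]
eef_rot: [-0.0, 0.999, 0.032, -0.0]
wrist_force: [1.0, -0.3, 0.4]
opening: 0.75
grasp_force: 0.0
```

```bash
python3 - <<'E'
from h import *
go(608.4,-99.4,21,3.6)
im,d=ctrl.camera("side"); P=cloud("side",d); print("tray");blobs(P,13,20,(470,700,110,270),60)
T,o=pose();im,d=ctrl.camera("wrist"); P=cloud("wrist",d,T); blobs(P,24,31,(430,700,-190,60))
E
```

```text
at [608.2 -97.2  79.3] dir 3.69 tilt [-0.0002  0.0002] t 8.82 open 0.75 delta [ 0.   2.2 58.3] rotz 0.1
tray
n 158 mean [515.  191.1  15.2] rect [517.3 191.7] [34.2 33.6] 21.9
n 4424 mean [610.3 -99.6  27.3] rect [608.8 -99.7] [56.  36.1] 3.3
n 3103 mean [ 527.5 -104.7   27.4] rect [ 525.7 -104.9] [44.8 44.3] 4.0
```

apply_moves:
  moves:
    - {"jaw":0.75,"offset":[0,2.2,30],"rot":[0,0,0]}
    - {"jaw":0.75,"offset":[0,0,20],"rot":[0,0,0]}
    - {"jaw":0.75,"offset":[0,0,8],"rot":[0,0,0]}
    - {"jaw":0,"offset":[0,0,0],"rot":[0,0,0]}
    - {"jaw":0,"offset":[0,0,0],"rot":[0,0,0]}

```text
time_s: 9.55
eef_pos: [0.6092, -0.1003, 0.0224]
eef_rot: [-0.0, 1.0, 0.031, 0.0]
wrist_force: [-1.5, 2.3, -0.0]
opening: 0.393
grasp_force: 59.6
```

apply_moves:
  moves:
    - {"jaw":0,"offset":[0,0,0],"rot":[0,0,0]}
    - {"jaw":0,"offset":[0,0,0],"rot":[0,0,0]}
    - {"jaw":0,"offset":[0,0,-10],"rot":[0,0,0]}
    - {"jaw":0,"offset":[0,0,-25],"rot":[0,0,0]}
    - {"jaw":0,"offset":[0,0,-25],"rot":[0,0,0]}

```text
time_s: 10.18
eef_pos: [0.6087, -0.1014, 0.0824]
eef_rot: [0.001, 1.0, 0.031, 0.0]
wrist_force: [0.2, 0.4, 0.1]
opening: 0.392
grasp_force: 59.8
```

```bash
python3 - <<'E'
from h import *
go(645,191,10.5,3.6)
im,d=ctrl.camera("side"); P=cloud("side",d); print("jig");blobs(P,24,34,(480,660,-160,60),40)
E
```

```text
at [ 608.7 -101.4   82.4] dir 3.59 tilt [ 0.0002 -0.001 ] t 10.18 open 0.392 delta [  54.6 -289.6   71.6] rotz -0.0
jig
n 192 mean [ 525.6 -103.3   27.2] rect [ 526.2 -104.4] [43.  45.9] 6.1
```

apply_moves:
  moves:
    - {"jaw":0,"offset":[9.1,-48.3,0],"rot":[0,0,0]}
    - {"jaw":0,"offset":[9.1,-48.3,0],"rot":[0,0,0]}
    - {"jaw":0,"offset":[9.1,-48.3,0],"rot":[0,0,0]}
    - {"jaw":0,"offset":[9.1,-48.3,0],"rot":[0,0,0]}
    - {"jaw":0,"offset":[9.1,-48.3,0],"rot":[0,0,0]}

```text
time_s: 10.85
eef_pos: [0.6393, 0.1442, 0.0815]
eef_rot: [0.0, 1.0, 0.031, 0.001]
wrist_force: [0.9, 0.4, -0.1]
opening: 0.393
grasp_force: 59.9
```

apply_moves:
  moves:
    - {"jaw":0,"offset":[9.1,-48.3,0],"rot":[0,0,0]}
    - {"jaw":0,"offset":[0,0,30],"rot":[0,0,0]}
    - {"jaw":0,"offset":[0,0,27],"rot":[0,0,0]}
    - {"jaw":0,"offset":[0,0,8],"rot":[0,0,0]}
    - {"jaw":0,"offset":[0,0,3],"rot":[0,0,0]}

```text
time_s: 11.48
eef_pos: [0.6452, 0.1916, 0.0133]
eef_rot: [0.0, 1.0, 0.031, 0.0]
wrist_force: [-0.6, -0.1, 0.8]
opening: 0.392
grasp_force: 59.9
```

apply_moves:
  moves:
    - {"jaw":0,"offset":[0,0,2],"rot":[0,0,0]}
    - {"jaw":0,"offset":[0,0,0],"rot":[0,0,0]}
    - {"jaw":0,"offset":[0,0,0],"rot":[0,0,0]}
    - {"jaw":0.75,"offset":[0,0,0],"rot":[0,0,0]}
    - {"jaw":0.75,"offset":[0,0,0],"rot":[0,0,0]}

```text
time_s: 12.1
eef_pos: [0.645, 0.192, 0.0115]
eef_rot: [0.0, 1.0, 0.031, 0.0]
wrist_force: [0.0, 0.4, -0.5]
opening: 0.749
grasp_force: 0.0
```

apply_moves:
  moves:
    - {"jaw":0.75,"offset":[0,0,-15],"rot":[0,0,0]}
    - {"jaw":0.75,"offset":[0,0,-30],"rot":[0,0,0]}
    - {"jaw":0.75,"offset":[0,0,-25],"rot":[0,0,0]}
    - {"jaw":0.75,"offset":[0,0,0],"rot":[0,0,0]}
    - {"jaw":0.75,"offset":[0,0,0],"rot":[0,0,0]}

```text
time_s: 12.72
eef_pos: [0.6445, 0.1919, 0.0809]
eef_rot: [0.0, 1.0, 0.031, -0.0]
wrist_force: [0.2, -0.2, -0.3]
opening: 0.75
grasp_force: 0.0
```

```bash
python3 - <<'E'
from h import *
go(525.6,-104.7,20.2,3.6)
im,d=ctrl.camera("side"); P=cloud("side",d); print("tray");blobs(P,13,20,(470,700,110,270),40)
E
```

```text
at [644.5 191.9  80.9] dir 3.6 tilt [-0.0005 -0.0001] t 12.72 open 0.75 delta [-137.3  288.6   60.8] rotz 0.0
tray
n 257 mean [642.7 191.   15.2] rect [643.9 190.8] [53.2 36.3] 2.3
n 171 mean [517.3 192.6  15.1] rect [516.  192.2] [36.3 35.5] 24.6
```

apply_moves:
  moves:
    - {"jaw":0.75,"offset":[-22.9,48.2,0],"rot":[0,0,0]}
    - {"jaw":0.75,"offset":[-22.9,48.2,0],"rot":[0,0,0]}
    - {"jaw":0.75,"offset":[-22.9,48.2,0],"rot":[0,0,0]}
    - {"jaw":0.75,"offset":[-22.9,48.2,0],"rot":[0,0,0]}
    - {"jaw":0.75,"offset":[-22.9,48.2,0],"rot":[0,0,0]}

```text
time_s: 13.4
eef_pos: [0.5441, -0.0569, 0.08]
eef_rot: [-0.0, 1.0, 0.031, -0.001]
wrist_force: [0.1, -0.8, -0.8]
opening: 0.749
grasp_force: 0.0
```

apply_moves:
  moves:
    - {"jaw":0.75,"offset":[-22.9,48.2,0],"rot":[0,0,0]}
    - {"jaw":0.75,"offset":[0,0,0],"rot":[0,0,0]}
    - {"jaw":0.75,"offset":[0,0,30],"rot":[0,0,0]}
    - {"jaw":0.75,"offset":[0,0,22],"rot":[0,0,0]}
    - {"jaw":0.75,"offset":[0,0,8.5],"rot":[0,0,0]}

```text
time_s: 14.02
eef_pos: [0.5245, -0.1038, 0.0186]
eef_rot: [-0.001, 0.999, 0.032, -0.002]
wrist_force: [-0.8, -0.3, 0.4]
opening: 0.749
grasp_force: 0.0
```

apply_moves:
  moves:
    - {"jaw":0.75,"offset":[0,0,0],"rot":[0,0,0]}
    - {"jaw":0,"offset":[0,0,0],"rot":[0,0,0]}
    - {"jaw":0,"offset":[0,0,0],"rot":[0,0,0]}
    - {"jaw":0,"offset":[0,0,0],"rot":[0,0,0]}
    - {"jaw":0,"offset":[0,0,0],"rot":[0,0,0]}

```text
time_s: 14.65
eef_pos: [0.527, -0.1054, 0.0221]
eef_rot: [0.0, 1.0, 0.031, 0.001]
wrist_force: [0.0, 1.8, 6.1]
opening: 0.481
grasp_force: 60.4
```

apply_moves:
  moves:
    - {"jaw":0,"offset":[0,0,-10],"rot":[0,0,0]}
    - {"jaw":0,"offset":[0,0,-25],"rot":[0,0,0]}
    - {"jaw":0,"offset":[0,0,-25],"rot":[0,0,0]}
    - {"jaw":0,"offset":[0,0,0],"rot":[0,0,0]}
    - {"jaw":0,"offset":[0,0,0],"rot":[0,0,0]}

```text
time_s: 15.28
eef_pos: [0.5256, -0.1052, 0.0804]
eef_rot: [-0.0, 1.0, 0.031, -0.0]
wrist_force: [0.3, 0.3, -0.3]
opening: 0.48
grasp_force: 60.6
```

```bash
python3 - <<'E'
from h import *
go(580,191.5,10.5,3.6)
im,d=ctrl.camera("side"); P=cloud("side",d); print("jig");blobs(P,24,34,(480,660,-160,60),40)
E
```

```text
at [ 525.6 -105.2   80.4] dir 3.6 tilt [-0.0004  0.0001] t 15.28 open 0.48 delta [  73.  -292.7   69.9] rotz -0.0
jig
```

apply_moves:
  moves:
    - {"jaw":0,"offset":[12.2,-48.8,0],"rot":[0,0,0]}
    - {"jaw":0,"offset":[12.2,-48.8,0],"rot":[0,0,0]}
    - {"jaw":0,"offset":[12.2,-48.8,0],"rot":[0,0,0]}
    - {"jaw":0,"offset":[12.2,-48.8,0],"rot":[0,0,0]}
    - {"jaw":0,"offset":[12.2,-48.8,0],"rot":[0,0,0]}

```text
time_s: 15.95
eef_pos: [0.5707, 0.1436, 0.0794]
eef_rot: [0.0, 1.0, 0.031, -0.001]
wrist_force: [-0.4, -0.8, -0.5]
opening: 0.478
grasp_force: 60.6
```

apply_moves:
  moves:
    - {"jaw":0,"offset":[12.2,-48.8,0],"rot":[0,0,0]}
    - {"jaw":0,"offset":[0,0,30],"rot":[0,0,0]}
    - {"jaw":0,"offset":[0,0,26],"rot":[0,0,0]}
    - {"jaw":0,"offset":[0,0,8],"rot":[0,0,0]}
    - {"jaw":0,"offset":[0,0,3],"rot":[0,0,0]}

```text
time_s: 16.58
eef_pos: [0.5801, 0.1913, 0.013]
eef_rot: [0.0, 1.0, 0.031, -0.001]
wrist_force: [0.8, 0.4, 0.9]
opening: 0.479
grasp_force: 60.7
```

apply_moves:
  moves:
    - {"jaw":0,"offset":[0,0,2],"rot":[0,0,0]}
    - {"jaw":0,"offset":[0,0,0],"rot":[0,0,0]}
    - {"jaw":0,"offset":[0,0,0],"rot":[0,0,0]}
    - {"jaw":0.75,"offset":[0,0,0],"rot":[0,0,0]}
    - {"jaw":0.75,"offset":[0,0,0],"rot":[0,0,0]}

```text
time_s: 17.2
eef_pos: [0.5807, 0.1916, 0.012]
eef_rot: [-0.0, 1.0, 0.031, 0.0]
wrist_force: [0.3, -0.6, -0.5]
opening: 0.751
grasp_force: 0.0
```

apply_moves:
  moves:
    - {"jaw":0.75,"offset":[0,0,-15],"rot":[0,0,0]}
    - {"jaw":0.75,"offset":[0,0,-45],"rot":[0,0,0]}
    - {"jaw":0.75,"offset":[-28.5,-24,-40],"rot":[0,0,0]}
    - {"jaw":0.75,"offset":[-28.5,-24,-40],"rot":[0,0,0]}
    - {"jaw":0.75,"offset":[-28.5,-24,-40],"rot":[0,0,0]}

```text
time_s: 17.82
eef_pos: [0.4899, 0.2586, 0.1943]
eef_rot: [-0.0, 1.0, 0.031, 0.001]
wrist_force: [-0.2, 1.2, 0.3]
opening: 0.748
grasp_force: 0.0
```

apply_moves:
  moves:
    - {"jaw":0.75,"offset":[-28.5,-24,-40],"rot":[0,0,0]}
    - {"jaw":0.75,"offset":[0,0,0],"rot":[0,0,0]}
    - {"jaw":0.75,"offset":[0,0,0],"rot":[0,0,0]}
    - {"jaw":0.75,"offset":[0,0,0],"rot":[0,0,0]}
    - {"jaw":0.75,"offset":[0,0,0],"rot":[0,0,0]}

```text
time_s: 18.45
eef_pos: [0.4608, 0.2794, 0.2304]
eef_rot: [0.0, 1.0, 0.031, -0.001]
wrist_force: [0.2, -0.4, 0.3]
opening: 0.75
grasp_force: 0.0
```

```bash
python3 - <<'E'
from h import *
go(410,175,80,3.6)
im,d=ctrl.camera("side"); P=cloud("side",d); print("tray");blobs(P,13,20,(470,700,110,270),40)
print("bl");blobs(P,8,16,(300,700,100,500),40)
T,o=pose();im,d=ctrl.camera("wrist");save("e",im); P=cloud("wrist",d,T); print("wr"); blobs(P,8.6,16,(300,720,100,500));print(np.round(o["q"],2))
E
```

```text
at [460.8 279.4 230.4] dir 3.53 tilt [-0.0023 -0.0008] t 18.45 open 0.75 delta [-56.8 101.  150.7] rotz -0.1
tray
n 259 mean [648.  192.7  15.3] rect [646.3 192.9] [55.1 36.1] 7.8
n 227 mean [581.6 188.7  15.4] rect [581.7 190.4] [39.2 42.8] 5.8
bl
n 49 mean [624.4 181.8  13.9] rect [623.3 181.9] [13.9 25.3] 27.5
n 40 mean [595.  207.4  13.8] rect [596.3 206.2] [12.1 19.6] 24.6
n 344 mean [410.4 175.2  11.5] rect [410.  174.4] [36.  56.1] 49.8
n 502 mean [427.7 284.2  11.2] rect [427.8 283.6] [50.3 51.6] 23.0
n 286 mean [557.  359.3  12. ] rect [557. 359.] [37.8 36. ] 23.6
n 544 mean [439.2 395.9  11.4] rect [439.3 395.9] [44.6 44.6] 64.0
wr
n 743 mean [629.5 191.4  14.6] rect [631.4 190.2] [29.6 37. ] 3.5
n 69 mean [594.7 212.1  14.2] rect [593.3 211.2] [13.6  5.7] 4.8
n 110 mean [592.3 204.   14.9] rect [592.8 203.9] [15.6 10.3] 2.4
n 68 mean [596.7 193.3  14.9] rect [595.7 192. ] [ 9.6 11. ] 4.8
n 145 mean [594.5 176.9  14.9] rect [594.7 177. ] [14.1 13.4] 7.9
n 1159 mean [555.6 357.8  12.1] rect [555.7 357.8] [38.6 39.2] 2.1
n 179 mean [574.6 206.8  14.6] rect [575.1 205.5] [21.4 13.7] 4.7
n 135 mean [574.3 173.4  14.9] rect [574.5 174.6] [19. 12.] 8.6
n 283 mean [561.7 190.5  14.9] rect [564.8 190.2] [15.1 42.7] 3.8
n 231 mean [510.8 202.6  14.6] rect [509.9 201.1] [34.6 15.6] 24.0
n 79 mean [504.7 180.7  15. ] rect [505.4 181.2] [10.  15.3] 47.2
n 1402 mean [439.5 395.   12.1] rect [438.8 395.4] [44.4 44.6] 64.1
n 1540 mean [427.9 282.9  12.1] rect [427.5 282.8] [53.1 52.2] 4.9
n 1318 mean [410.5 174.   12. ] rect [409.7 173.7] [36.7 55.7] 48.6
[ 0.32  0.1   1.7  -0.    1.34  1.83]
```

View pics/e.png

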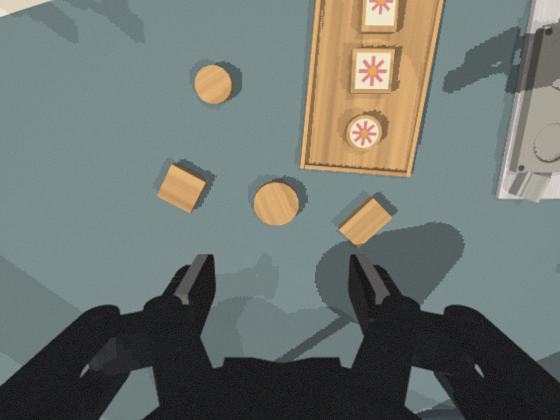

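apply_moves:
  moves:
    - {"jaw":0.7,"offset":[-19,34,35],"rot":[0,0,0]}
    - {"jaw":0.7,"offset":[-19,34,35],"rot":[0,0,0]}
    - {"jaw":0.7,"offset":[-19.2,34,35],"rot":[0,0,0]}
    - {"jaw":0.7,"offset":[0,0,15],"rot":[0,0,9]}
    - {"jaw":0.7,"offset":[0,0,15],"rot":[0,0,9]}

```text
time_s: 19.18
eef_pos: [0.4099, 0.1741, 0.0959]
eef_rot: [0.0, 0.992, -0.129, -0.0]
wrist_force: [-0.3, 0.5, 0.9]
opening: 0.701
grasp_force: 0.0
```

apply_moves:
  moves:
    - {"jaw":0.7,"offset":[0,0,15],"rot":[0,0,9]}
    - {"jaw":0.7,"offset":[0,0,10],"rot":[0,0,9]}
    - {"jaw":0.7,"offset":[0,0,10],"rot":[0,0,9]}
    - {"jaw":0.7,"offset":[0,0,0],"rot":[0,0,0]}
    - {"jaw":0.7,"offset":[0,0,0],"rot":[0,0,0]}

```text
time_s: 19.8
eef_pos: [0.4104, 0.1747, 0.062]
eef_rot: [-0.0, 0.936, -0.352, 0.0]
wrist_force: [0.1, -0.5, -0.2]
opening: 0.703
grasp_force: 0.0
```

```bash
python3 - <<'E'
from h import *
T,o=pose();im,d=ctrl.camera("wrist");save("f",im); P=cloud("wrist",d,T); blobs(P,8.6,16,(340,470,120,230))
go(409.7,173.7,7.5,-41.4)
E
```

```text
n 4501 mean [410.6 172.2  12.1] rect [409.6 173.3] [36.  56.1] 50.1
at [410.5 174.8  62.2] dir -41.27 tilt [0.0005 0.0001] t 19.85 open 0.704 delta [ 0.1  1.4 54.7] rotz 0.1
```

apply_moves:
  moves:
    - {"jaw":0.7,"offset":[0,0.8,30],"rot":[0,0,0.7]}
    - {"jaw":0.7,"offset":[0,0,18],"rot":[0,0,0]}
    - {"jaw":0.7,"offset":[0,0,6.5],"rot":[0,0,0]}
    - {"jaw":0.7,"offset":[0,0,0],"rot":[0,0,0]}
    - {"jaw":0,"offset":[0,0,0],"rot":[0,0,0]}

```text
time_s: 20.48
eef_pos: [0.4104, 0.1743, 0.0081]
eef_rot: [-0.0, 0.933, -0.359, 0.001]
wrist_force: [0.9, 1.0, -0.0]
opening: 0.503
grasp_force: 0.0
```

apply_moves:
  moves:
    - {"jaw":0,"offset":[0,0,0],"rot":[0,0,0]}
    - {"jaw":0,"offset":[0,0,0],"rot":[0,0,0]}
    - {"jaw":0,"offset":[0,0,0],"rot":[0,0,0]}
    - {"jaw":0,"offset":[0,0,-10],"rot":[0,0,0]}
    - {"jaw":0,"offset":[0,0,-25],"rot":[0,0,0]}

```text
time_s: 21.1
eef_pos: [0.4088, 0.1741, 0.0426]
eef_rot: [0.0, 0.933, -0.359, -0.001]
wrist_force: [0.7, 0.7, 0.2]
opening: 0.384
grasp_force: 59.5
```

apply_moves:
  moves:
    - {"jaw":0,"offset":[0,0,-15],"rot":[0,0,-9.1]}
    - {"jaw":0,"offset":[0,0,-15],"rot":[0,0,-9.1]}
    - {"jaw":0,"offset":[0,0,-10],"rot":[0,0,-9.1]}
    - {"jaw":0,"offset":[0,0,0],"rot":[0,0,-9.1]}
    - {"jaw":0,"offset":[0,0,0],"rot":[0,0,-9.1]}

```text
time_s: 21.72
eef_pos: [0.41, 0.1743, 0.0834]
eef_rot: [-0.0, 0.999, 0.032, 0.001]
wrist_force: [0.1, 0.5, -0.1]
opening: 0.387
grasp_force: 59.5
```

apply_moves:
  moves:
    - {"jaw":0,"offset":[26,40.8,0],"rot":[0,0,0]}
    - {"jaw":0,"offset":[26,40.8,0],"rot":[0,0,0]}
    - {"jaw":0,"offset":[26,40.8,0],"rot":[0,0,0]}
    - {"jaw":0,"offset":[26,40.8,0],"rot":[0,0,0]}
    - {"jaw":0,"offset":[26,40.8,0],"rot":[0,0,0]}

```text
time_s: 22.35
eef_pos: [0.5525, -0.0232, 0.0833]
eef_rot: [0.0, 1.0, 0.03, 0.001]
wrist_force: [-0.0, 0.1, 0.5]
opening: 0.39
grasp_force: 59.5
```

apply_moves:
  moves:
    - {"jaw":0,"offset":[26,40.8,0],"rot":[0,0,0]}
    - {"jaw":0,"offset":[26,40.8,0],"rot":[0,0,0]}
    - {"jaw":0,"offset":[0,0,0],"rot":[0,0,0]}
    - {"jaw":0,"offset":[0,0,0],"rot":[0,0,0]}
    - {"jaw":0,"offset":[0,0,0],"rot":[0,0,0]}

```text
time_s: 22.98
eef_pos: [0.6075, -0.0989, 0.0824]
eef_rot: [-0.0, 1.0, 0.03, -0.0]
wrist_force: [-1.0, -0.2, 0.0]
opening: 0.388
grasp_force: 59.5
```

```bash
cat >> h.py <<'E'
def pockets(P,jig=(564.3,-60.4),yaw=3.6):
    """rects of the open pockets (floor points) near nominal, and held piece"""
    c,s=np.cos(np.radians(yaw)),np.sin(np.radians(yaw))
    for n,px,py in [("large",42,42),("small",-42,42),("square",-42,-42),("oblong",42,-42)]:
        x,y=jig[0]+c*px-s*py,jig[1]+s*px+c*py
        print(n,"nominal",round(x,1),round(y,1)); blobs(P,12.5,17.3,(x-34,x+34,y-34,y+34),400)
E
python3 - <<'E'
from h import *
go(608.9,-99.7,22.5,3.6)
T,o=pose();im,d=ctrl.camera("wrist");save("g",im); P=cloud("wrist",d,T)
print("held");blobs(P,o["eef_pos"][2]*1000-4,o["eef_pos"][2]*1000+14,(540,680,-160,-40))
pockets(P)
E
```

```text
at [607.5 -98.9  82.4] dir 3.46 tilt [-0.0006  0.0004] t 22.98 open 0.388 delta [ 1.4  0.9 59.9] rotz -0.1
held
n 8063 mean [609.4 -99.8  86. ] rect [ 606.2 -100.3] [57.4 46.1] 4.8
n 65 mean [611.9 -72.8  93.1] rect [611.9 -72.8] [1.1 4.9] 4.5
n 62 mean [ 615.1 -126.3   92.8] rect [ 615.1 -126.4] [1.  4.6] 1.3
large nominal 603.6 -15.8
n 4825 mean [603.2 -15.   15.2] rect [602.8 -15.2] [56.5 55.8] 11.1
small nominal 519.7 -21.1
square nominal 525.0 -105.0
n 1794 mean [ 513.8 -106.    15.4] rect [ 513.8 -105.9] [28.3 47.6] 4.6
oblong nominal 608.9 -99.7
n 1777 mean [627.  -98.6  15.2] rect [626.7 -98.7] [21.8 39.2] 3.2
```

View pics/g.png

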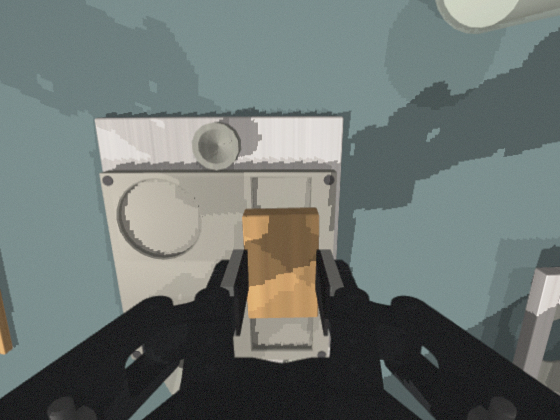

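```bash
cat >> h.py <<'E'
def held(P,T,half=12,lo=-6,hi=9):
    """extent of held piece's top along tool x and y, relative to TCP"""
    q=(P.reshape(-1,3)-T[:3,3]*1000)@T[:3,:3]; q=q[np.isfinite(q[:,0])]
    m=(-q[:,2]>lo)&(-q[:,2]<hi)&(np.abs(q[:,0])<50)&(np.abs(q[:,1])<45)
    q=q[m]; a=q[np.abs(q[:,1])<half]; t=np.median(-a[:,2]); a=a[np.abs(-a[:,2]-t)<2]
    f=q[np.abs(-q[:,2]-t)<1.5]
    print("held top above TCP",t.round(2)," x",np.percentile(a[:,0],[.5,99.5]).round(1),"mid",np.percentile(a[:,0],[.5,99.5]).mean().round(2)," y",np.percentile(f[:,1],[.5,99.5]).round(1))
E
python3 - <<'E'
from h import *
T,o=pose();im,d=ctrl.camera("wrist"); P=cloud("wrist",d,T); held(P,T)
go(608.4,-99.5,22.5,3.6)
E
```

```text
held top above TCP 3.35  x [-28.8  26.8] mid -1.0  y [-16.8  18.5]
at [607.7 -98.9  82.4] dir 3.47 tilt [-0.0003  0.0002] t 23.07 open 0.384 delta [ 0.7  0.6 59.9] rotz -0.1
```

apply_moves:
  moves:
    - {"jaw":0,"offset":[1.7,0.1,25],"rot":[0,0,0]}
    - {"jaw":0,"offset":[0,0,20],"rot":[0,0,0]}
    - {"jaw":0,"offset":[0,0,5],"rot":[0,0,0]}
    - {"jaw":0,"offset":[0,0,0],"rot":[0,0,0]}
    - {"jaw":0,"offset":[0,0,2],"rot":[0,0,0]}

```text
time_s: 23.7
eef_pos: [0.6107, -0.1003, 0.0312]
eef_rot: [0.0, 1.0, 0.03, 0.001]
wrist_force: [0.5, 0.3, -1.4]
opening: 0.384
grasp_force: 59.5
```

apply_moves:
  moves:
    - {"jaw":0,"offset":[0,0,1.5],"rot":[0,0,0]}
    - {"jaw":0,"offset":[0,0,1.5],"rot":[0,0,0]}
    - {"jaw":0,"offset":[0,0,1.5],"rot":[0,0,0]}
    - {"jaw":0,"offset":[0,0,1],"rot":[0,0,0]}
    - {"jaw":0,"offset":[0,0,0],"rot":[0,0,0]}

```text
time_s: 24.32
eef_pos: [0.6097, -0.0998, 0.0245]
eef_rot: [-0.0, 1.0, 0.03, -0.0]
wrist_force: [1.0, 1.6, -0.5]
opening: 0.382
grasp_force: 59.6
```

```bash
python3 - <<'E'
from h import *
go(608.4,-99.5,23.6,3.6); print(ctrl.get_obs()["wrist_force"])
E
```

```text
at [609.7 -99.8  24.5] dir 3.4 tilt [-0.0005  0.0004] t 24.32 open 0.382 delta [-1.3 -0.4  0.9] rotz -0.2
[ 1.0316567   1.59909984 -0.4579932 ]
```

apply_moves:
  moves:
    - {"jaw":0,"offset":[0,0,0.6],"rot":[0,0,0]}
    - {"jaw":0.7,"offset":[0,0,0],"rot":[0,0,0]}
    - {"jaw":0.7,"offset":[0,0,0],"rot":[0,0,0]}
    - {"jaw":0.7,"offset":[0,0,-10],"rot":[0,0,0]}
    - {"jaw":0.7,"offset":[0,0,-30],"rot":[0,0,0]}

```text
time_s: 24.95
eef_pos: [0.6085, -0.0998, 0.0634]
eef_rot: [-0.001, 1.0, 0.03, -0.002]
wrist_force: [1.1, -0.2, 1.1]
opening: 0.699
grasp_force: 0.0
```

apply_moves:
  moves:
    - {"jaw":0.85,"offset":[0,0,-30],"rot":[0,0,0]}
    - {"jaw":0.85,"offset":[0,0,0],"rot":[0,0,0]}
    - {"jaw":0.85,"offset":[0,0,0],"rot":[0,0,0]}
    - {"jaw":0.85,"offset":[0,0,0],"rot":[0,0,0]}
    - {"jaw":0.85,"offset":[0,0,0],"rot":[0,0,0]}

```text
time_s: 25.58
eef_pos: [0.6092, -0.0999, 0.0931]
eef_rot: [-0.0, 1.0, 0.03, -0.001]
wrist_force: [-0.3, 0.2, 0.7]
opening: 0.85
grasp_force: 0.0
```

```bash
python3 - <<'E'
from h import *
T,o=pose();im,d=ctrl.camera("wrist"); P=cloud("wrist",d,T)
blobs(P,24,32,(560,660,-150,-55)); pockets(P)
im,d=ctrl.camera("side"); P=cloud("side",d); print("bl");blobs(P,8,16,(300,700,230,500),100)
go(427.6,283,80,3.6)
E
```

```text
n 3939 mean [ 609.6 -101.    27.1] rect [ 608.1 -101. ] [56.5 36.1] 4.6
large nominal 603.6 -15.8
n 4395 mean [603.2 -15.1  15.2] rect [602.6 -15.1] [56.  55.8] 0.4
small nominal 519.7 -21.1
square nominal 525.0 -105.0
n 2847 mean [ 523.5 -105.3   15.3] rect [ 523.  -105.4] [46.3 47.3] 3.7
oblong nominal 608.9 -99.7
bl
n 495 mean [427.5 284.3  11.1] rect [427.9 283.7] [50.1 51.3] 23.0
n 291 mean [591.4 367.5  12. ] rect [592.5 367.3] [39.6 37.7] 6.5
n 528 mean [439.8 396.   11.4] rect [440.  395.8] [44.9 44.2] 62.8
at [ 609.5 -100.    93.5] dir 3.4 tilt [-0.0011  0.0004] t 25.68 open 0.849 delta [-158.9 -393.1   13.8] rotz -0.2
```

apply_moves:
  moves:
    - {"jaw":0.85,"offset":[-19.9,-49.1,0],"rot":[0,0,0]}
    - {"jaw":0.85,"offset":[-19.9,-49.1,0],"rot":[0,0,0]}
    - {"jaw":0.85,"offset":[-19.9,-49.1,0],"rot":[0,0,0]}
    - {"jaw":0.85,"offset":[-19.9,-49.1,0],"rot":[0,0,0]}
    - {"jaw":0.85,"offset":[-19.9,-49.1,0],"rot":[0,0,0]}

```text
time_s: 26.3
eef_pos: [0.4952, 0.1404, 0.0942]
eef_rot: [-0.0, 1.0, 0.03, 0.0]
wrist_force: [0.2, 0.6, -0.7]
opening: 0.848
grasp_force: 0.0
```

apply_moves:
  moves:
    - {"jaw":0.85,"offset":[-19.9,-49.1,0],"rot":[0,0,0]}
    - {"jaw":0.85,"offset":[-19.9,-49.1,10],"rot":[0,0,0]}
    - {"jaw":0.85,"offset":[-19.9,-49.1,20],"rot":[0,0,0]}
    - {"jaw":0.85,"offset":[0,0,0],"rot":[0,0,0]}
    - {"jaw":0.85,"offset":[0,0,0],"rot":[0,0,0]}

```text
time_s: 26.92
eef_pos: [0.4278, 0.2826, 0.0642]
eef_rot: [0.0, 1.0, 0.03, 0.0]
wrist_force: [0.4, 0.1, 0.4]
opening: 0.849
grasp_force: 0.0
```

```bash
python3 - <<'E'
from h import *
T,o=pose();im,d=ctrl.camera("wrist"); P=cloud("wrist",d,T)
blobs(P,8.6,16,(380,480,240,330))
go(427.6,283,6,3.6)
E
```

```text
n 4954 mean [428.3 283.   12.1] rect [427.2 283. ] [53.1 53.3] 86.5
at [428.4 282.2  64.5] dir 3.38 tilt [ 0.0007 -0.    ] t 26.98 open 0.848 delta [-0.8 -0.9 58.5] rotz -0.2
```

apply_moves:
  moves:
    - {"jaw":0.85,"offset":[-1,-0.9,30],"rot":[0,0,0]}
    - {"jaw":0.85,"offset":[0,0,20],"rot":[0,0,0]}
    - {"jaw":0.85,"offset":[0,0,8.5],"rot":[0,0,0]}
    - {"jaw":0.85,"offset":[0,0,0],"rot":[0,0,0]}
    - {"jaw":0,"offset":[0,0,0],"rot":[0,0,0]}

```text
time_s: 27.6
eef_pos: [0.4277, 0.2834, 0.0066]
eef_rot: [-0.0, 1.0, 0.029, 0.001]
wrist_force: [0.9, 0.4, 0.0]
opening: 0.652
grasp_force: 0.0
```

apply_moves:
  moves:
    - {"jaw":0,"offset":[0,0,0],"rot":[0,0,0]}
    - {"jaw":0,"offset":[0,0,0],"rot":[0,0,0]}
    - {"jaw":0,"offset":[0,0,0],"rot":[0,0,0]}
    - {"jaw":0,"offset":[0,0,-10],"rot":[0,0,0]}
    - {"jaw":0,"offset":[0,0,-30],"rot":[0,0,0]}

```text
time_s: 28.22
eef_pos: [0.4257, 0.283, 0.0458]
eef_rot: [0.0, 1.0, 0.03, -0.001]
wrist_force: [0.6, -0.0, -0.6]
opening: 0.0
grasp_force: 0.0
```

apply_moves:
  moves:
    - {"jaw":0,"offset":[0,0,-35],"rot":[0,0,0]}
    - {"jaw":0,"offset":[22.5,44.1,0],"rot":[0,0,0]}
    - {"jaw":0,"offset":[22.5,44.1,0],"rot":[0,0,0]}
    - {"jaw":0,"offset":[22.5,44.1,0],"rot":[0,0,0]}
    - {"jaw":0,"offset":[22.5,44.1,0],"rot":[0,0,0]}

```text
time_s: 28.85
eef_pos: [0.5278, 0.1113, 0.0814]
eef_rot: [-0.0, 1.0, 0.03, 0.001]
wrist_force: [-0.5, -0.5, 0.2]
opening: -0.002
grasp_force: 0.0
```

apply_moves:
  moves:
    - {"jaw":0,"offset":[22.5,44.1,0],"rot":[0,0,0]}
    - {"jaw":0,"offset":[22.5,44.1,0],"rot":[0,0,0]}
    - {"jaw":0,"offset":[22.5,44.1,0],"rot":[0,0,0]}
    - {"jaw":0,"offset":[0,0,0],"rot":[0,0,0]}
    - {"jaw":0,"offset":[0,0,0],"rot":[0,0,0]}

```text
time_s: 29.48
eef_pos: [0.6017, -0.0151, 0.0807]
eef_rot: [-0.0, 1.0, 0.029, -0.0]
wrist_force: [-0.4, 0.6, -0.3]
opening: -0.005
grasp_force: 0.0
```

```bash
python3 - <<'E'
from h import *
T,o=pose();im,d=ctrl.camera("wrist");save("i",im); P=cloud("wrist",d,T); held(P,T); pockets(P)
go(603,-15.6,21.5,3.6)
E
```

```text
held top above TCP 7.24  x [ 5.5 10.5] mid 8.0  y [-11.   13.7]
large nominal 603.6 -15.8
n 4830 mean [604.5 -15.9  15.2] rect [604. -16.] [53.3 56.4] 2.9
small nominal 519.7 -21.1
square nominal 525.0 -105.0
n 777 mean [ 538.4 -114.6   15.3] rect [ 534.7 -109.7] [23.7 38.4] 3.9
oblong nominal 608.9 -99.7
at [601.4 -14.5  80.6] dir 3.43 tilt [-0.0009  0.0005] t 29.52 open 0.0 delta [ 1.6  1.2 59.1] rotz -0.2
```

View pics/i.png

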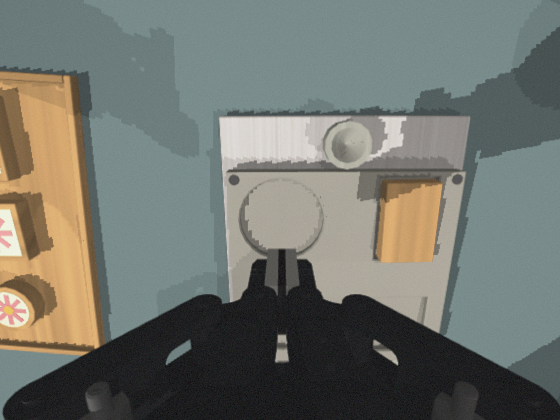

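apply_moves:
  moves:
    - {"jaw":0.85,"offset":[-22.3,-43.9,0],"rot":[0,0,0]}
    - {"jaw":0.85,"offset":[-22.3,-43.9,0],"rot":[0,0,0]}
    - {"jaw":0.85,"offset":[-22.3,-43.9,0],"rot":[0,0,0]}
    - {"jaw":0.85,"offset":[-22.3,-43.9,0],"rot":[0,0,0]}
    - {"jaw":0.85,"offset":[-22.3,-43.9,0],"rot":[0,0,0]}

```text
time_s: 30.15
eef_pos: [0.4757, 0.1995, 0.0809]
eef_rot: [-0.0, 1.0, 0.031, -0.0]
wrist_force: [-0.1, 0.5, 0.2]
opening: 0.849
grasp_force: 0.0
```

apply_moves:
  moves:
    - {"jaw":0.85,"offset":[-22.3,-43.9,0],"rot":[0,0,0]}
    - {"jaw":0.85,"offset":[-22.3,-43.9,0],"rot":[0,0,0]}
    - {"jaw":0.85,"offset":[0,0,0],"rot":[0,0,0]}
    - {"jaw":0.85,"offset":[0,0,0],"rot":[0,0,0]}
    - {"jaw":0.85,"offset":[0,0,0],"rot":[0,0,0]}

```text
time_s: 30.78
eef_pos: [0.4285, 0.2815, 0.0808]
eef_rot: [0.0, 1.0, 0.029, 0.0]
wrist_force: [-0.1, -0.1, -0.3]
opening: 0.847
grasp_force: 0.0
```

```bash
python3 - <<'E'
from h import *
T,o=pose();im,d=ctrl.camera("wrist"); P=cloud("wrist",d,T)
blobs(P,8.6,16,(360,500,220,350))
go(427.6,283,2.8,3.6)
im,d=ctrl.camera("side"); P=cloud("side",d); print("bl");blobs(P,8,16,(300,700,230,500),100)
E
```

```text
n 4300 mean [429.8 272.2  12.1] rect [429.  272.3] [53.7 52.5] 6.2
at [428.6 281.3  80.8] dir 3.32 tilt [ 0.0002 -0.0001] t 30.82 open 0.847 delta [-0.9 -1.7 78. ] rotz -0.3
bl
n 218 mean [416.1 272.9  11.2] rect [415.1 271.7] [26.1 49.3] 10.7
n 289 mean [591.4 367.4  12.1] rect [592.2 366.9] [37.3 38.8] 24.7
n 533 mean [439.  396.2  11.5] rect [439.  395.9] [44.9 44.6] 64.4
```

apply_moves:
  moves:
    - {"jaw":0.85,"offset":[-0.3,9,35],"rot":[0,0,0]}
    - {"jaw":0.85,"offset":[0,0,30],"rot":[0,0,0]}
    - {"jaw":0.85,"offset":[0,0,9],"rot":[0,0,0]}
    - {"jaw":0.85,"offset":[0,0,3.5],"rot":[0,0,0]}
    - {"jaw":0.85,"offset":[0,0,0],"rot":[0,0,0]}

```text
time_s: 31.5
eef_pos: [0.4292, 0.2732, 0.0039]
eef_rot: [-0.0, 1.0, 0.03, 0.001]
wrist_force: [-0.8, -0.7, 0.8]
opening: 0.851
grasp_force: 0.0
```

apply_moves:
  moves:
    - {"jaw":0,"offset":[0,0,0],"rot":[0,0,0]}
    - {"jaw":0,"offset":[0,0,0],"rot":[0,0,0]}
    - {"jaw":0,"offset":[0,0,0],"rot":[0,0,0]}
    - {"jaw":0,"offset":[0,0,0],"rot":[0,0,0]}
    - {"jaw":0,"offset":[0,0,-10],"rot":[0,0,0]}

```text
time_s: 32.12
eef_pos: [0.4283, 0.2732, 0.0138]
eef_rot: [-0.0, 1.0, 0.03, 0.0]
wrist_force: [1.6, -0.3, 0.3]
opening: 0.584
grasp_force: 62.1
```

```bash
python3 - <<'E'
from h import *
T,o=pose();print(o["grasp_force"]);im,d=ctrl.camera("wrist");save("j",im); P=cloud("wrist",d,T); held(P,T)
go(603,-15.6,80,3.6)
E
```

```text
62.10434675216675
held top above TCP 7.02  x [-26.3  25.8] mid -0.27  y [-24.   26.3]
at [429.3 273.6  15.2] dir 3.42 tilt [0.0022 0.0008] t 32.17 open 0.589 delta [156.3 299.  -64.7] rotz -0.2
```

apply_moves:
  moves:
    - {"jaw":0,"offset":[0,0,-30],"rot":[0,0,0]}
    - {"jaw":0,"offset":[0,0,-35],"rot":[0,0,0]}
    - {"jaw":0,"offset":[22.3,42.7,0],"rot":[0,0,0]}
    - {"jaw":0,"offset":[22.3,42.7,0],"rot":[0,0,0]}
    - {"jaw":0,"offset":[22.3,42.7,0],"rot":[0,0,0]}

```text
time_s: 32.8
eef_pos: [0.5037, 0.1482, 0.079]
eef_rot: [-0.0, 1.0, 0.03, 0.001]
wrist_force: [0.3, 0.0, 0.8]
opening: 0.59
grasp_force: 62.3
```

apply_moves:
  moves:
    - {"jaw":0,"offset":[22.3,42.7,0],"rot":[0,0,0]}
    - {"jaw":0,"offset":[22.3,42.7,0],"rot":[0,0,0]}
    - {"jaw":0,"offset":[22.3,42.7,0],"rot":[0,0,0]}
    - {"jaw":0,"offset":[22.3,42.7,0],"rot":[0,0,0]}
    - {"jaw":0,"offset":[0,0,0],"rot":[0,0,0]}

```text
time_s: 33.42
eef_pos: [0.604, -0.0194, 0.079]
eef_rot: [0.001, 1.0, 0.028, 0.001]
wrist_force: [-0.5, 0.6, 0.1]
opening: 0.583
grasp_force: 62.3
```

apply_moves:
  moves:
    - {"jaw":0,"offset":[0,0,0],"rot":[0,0,0]}
    - {"jaw":0,"offset":[0,0,0],"rot":[0,0,0]}
    - {"jaw":0,"offset":[0,0,0],"rot":[0,0,0]}
    - {"jaw":0,"offset":[0,0,0],"rot":[0,0,0]}
    - {"jaw":0,"offset":[0,0,0],"rot":[0,0,0]}

```text
time_s: 34.05
eef_pos: [0.6019, -0.0157, 0.0783]
eef_rot: [0.0, 1.0, 0.03, 0.0]
wrist_force: [0.8, 0.2, -0.0]
opening: 0.588
grasp_force: 62.3
```

```bash
python3 - <<'E'
from h import *
T,o=pose();print(o["grasp_force"]);im,d=ctrl.camera("wrist"); P=cloud("wrist",d,T); held(P,T,lo=2,hi=12)
go(603,-15.6,20,3.6)
E
```

```text
62.310858964920044
held top above TCP 7.01  x [-26.4  25.8] mid -0.29  y [-24.   26.3]
at [601.9 -15.8  78.2] dir 3.42 tilt [ 0.0001 -0.    ] t 34.1 open 0.585 delta [ 1.1 -0.1 58.2] rotz -0.2
```

apply_moves:
  moves:
    - {"jaw":0,"offset":[1.1,-1.1,25],"rot":[0,0,0]}
    - {"jaw":0,"offset":[0,0,20],"rot":[0,0,0]}
    - {"jaw":0,"offset":[0,0,6],"rot":[0,0,0]}
    - {"jaw":0,"offset":[0,0,0],"rot":[0,0,0]}
    - {"jaw":0,"offset":[0,0,1.5],"rot":[0,0,0]}

```text
time_s: 34.72
eef_pos: [0.6037, -0.0151, 0.0265]
eef_rot: [0.0, 1.0, 0.03, 0.001]
wrist_force: [0.9, -0.4, -0.3]
opening: 0.591
grasp_force: 62.3
```

apply_moves:
  moves:
    - {"jaw":0,"offset":[0,0,1.5],"rot":[0,0,0]}
    - {"jaw":0,"offset":[0,0,1.5],"rot":[0,0,0]}
    - {"jaw":0,"offset":[0,0,1],"rot":[0,0,0]}
    - {"jaw":0,"offset":[0,0,1],"rot":[0,0,0]}
    - {"jaw":0,"offset":[0,0,0],"rot":[0,0,0]}

```text
time_s: 35.35
eef_pos: [0.6029, -0.0149, 0.0206]
eef_rot: [-0.0, 1.0, 0.03, -0.0]
wrist_force: [-0.4, -0.0, 0.1]
opening: 0.586
grasp_force: 62.3
```

```bash
python3 - <<'E'
from h import *
go(603,-14.5,20,3.6); print(ctrl.get_obs()["wrist_force"])
E
```

```text
at [602.9 -14.9  20.6] dir 3.4 tilt [-0.0002  0.    ] t 35.35 open 0.586 delta [ 0.2 -0.4  0.6] rotz -0.2
[-0.35240282 -0.03920961  0.13726929]
```

apply_moves:
  moves:
    - {"jaw":0,"offset":[0,0,0.5],"rot":[0,0,0]}
    - {"jaw":0.8,"offset":[0,0,0],"rot":[0,0,0]}
    - {"jaw":0.8,"offset":[0,0,0],"rot":[0,0,0]}
    - {"jaw":0.8,"offset":[0,0,-10],"rot":[0,0,0]}
    - {"jaw":0.8,"offset":[0,0,-30],"rot":[0,0,0]}

```text
time_s: 35.98
eef_pos: [0.6015, -0.0146, 0.0595]
eef_rot: [-0.0, 1.0, 0.03, -0.002]
wrist_force: [1.0, 0.1, -0.2]
opening: 0.801
grasp_force: 0.0
```

apply_moves:
  moves:
    - {"jaw":0.8,"offset":[0,0,-30],"rot":[0,0,0]}
    - {"jaw":0.8,"offset":[0,0,0],"rot":[0,0,0]}
    - {"jaw":0.8,"offset":[0,0,0],"rot":[0,0,0]}
    - {"jaw":0.8,"offset":[0,0,0],"rot":[0,0,0]}
    - {"jaw":0.8,"offset":[0,0,0],"rot":[0,0,0]}

```text
time_s: 36.6
eef_pos: [0.6022, -0.0147, 0.0891]
eef_rot: [-0.0, 1.0, 0.03, -0.001]
wrist_force: [0.3, -0.5, 0.6]
opening: 0.8
grasp_force: 0.0
```

```bash
python3 - <<'E'
from h import *
T,o=pose();im,d=ctrl.camera("wrist"); P=cloud("wrist",d,T)
blobs(P,24,32,(540,660,-150,60)); pockets(P)
im,d=ctrl.camera("side"); P=cloud("side",d); print("bl");blobs(P,8,16,(300,700,280,500),100)
go(439.2,395.8,80,-26)
E
```

```text
n 4071 mean [ 609.7 -100.2   27. ] rect [ 608.3 -100.8] [56.7 36.3] 4.3
n 4550 mean [603.5 -15.9  27.1] rect [602.6 -15.8] [53.1 52.6] 4.7
large nominal 603.6 -15.8
small nominal 519.7 -21.1
n 1882 mean [518.  -21.6  15.3] rect [518.1 -21.7] [40.5 42.4] 3.2
square nominal 525.0 -105.0
oblong nominal 608.9 -99.7
bl
n 281 mean [591.7 368.   12.1] rect [591.9 367.1] [38.2 37.7] 60.7
n 553 mean [439.5 396.1  11.3] rect [439.7 396.1] [44.6 44.4] 63.0
at [602.5 -14.8  89.5] dir 3.4 tilt [-0.0012  0.0003] t 36.7 open 0.801 delta [-138.7 -419.5    9.8] rotz 29.4
```

apply_moves:
  moves:
    - {"jaw":0.8,"offset":[-15.4,-46.6,0],"rot":[0,0,0]}
    - {"jaw":0.8,"offset":[-15.4,-46.6,0],"rot":[0,0,0]}
    - {"jaw":0.8,"offset":[-15.4,-46.6,0],"rot":[0,0,0]}
    - {"jaw":0.8,"offset":[-15.4,-46.6,0],"rot":[0,0,0]}
    - {"jaw":0.8,"offset":[-15.4,-46.6,0],"rot":[0,0,0]}

```text
time_s: 37.33
eef_pos: [0.5115, 0.2145, 0.0901]
eef_rot: [-0.0, 1.0, 0.03, 0.0]
wrist_force: [0.5, 1.2, -0.1]
opening: 0.797
grasp_force: 0.0
```

apply_moves:
  moves:
    - {"jaw":0.8,"offset":[-15.4,-46.6,0],"rot":[0,0,0]}
    - {"jaw":0.8,"offset":[-15.4,-46.6,0],"rot":[0,0,0]}
    - {"jaw":0.8,"offset":[-15.4,-46.6,0],"rot":[0,0,0]}
    - {"jaw":0.8,"offset":[-15.4,-46.6,0],"rot":[0,0,0]}
    - {"jaw":0.8,"offset":[0,0,10],"rot":[0,0,9.8]}

```text
time_s: 37.95
eef_pos: [0.4386, 0.399, 0.0808]
eef_rot: [-0.001, 0.998, -0.055, 0.001]
wrist_force: [-0.8, -0.8, 0.1]
opening: 0.801
grasp_force: 0.0
```

apply_moves:
  moves:
    - {"jaw":0.8,"offset":[0,0,10],"rot":[0,0,9.8]}
    - {"jaw":0.8,"offset":[0,0,10],"rot":[0,0,9.8]}
    - {"jaw":0.8,"offset":[0,0,0],"rot":[0,0,0]}
    - {"jaw":0.8,"offset":[0,0,0],"rot":[0,0,0]}
    - {"jaw":0.8,"offset":[0,0,0],"rot":[0,0,0]}

```text
time_s: 38.58
eef_pos: [0.4401, 0.3957, 0.0607]
eef_rot: [-0.0, 0.975, -0.224, 0.0]
wrist_force: [-0.1, -0.2, -0.0]
opening: 0.803
grasp_force: 0.0
```

```bash
python3 - <<'E'
from h import *
T,o=pose();im,d=ctrl.camera("wrist"); P=cloud("wrist",d,T)
blobs(P,8.6,16,(380,500,340,450))
go(439.2,395.8,4.8,-26)
E
```

```text
n 4402 mean [439.9 394.6  12.1] rect [438.9 395.1] [44.1 44.3] 64.4
at [440.1 395.7  60.7] dir -25.92 tilt [0.0008 0.0005] t 38.62 open 0.8 delta [-0.9  0.4 55.9] rotz 0.1
```

apply_moves:
  moves:
    - {"jaw":0.8,"offset":[-0.9,0.4,30],"rot":[0,0,0.3]}
    - {"jaw":0.8,"offset":[0,0,18],"rot":[0,0,0]}
    - {"jaw":0.8,"offset":[0,0,7.5],"rot":[0,0,0]}
    - {"jaw":0.8,"offset":[0,0,0],"rot":[0,0,0]}
    - {"jaw":0,"offset":[0,0,0],"rot":[0,0,0]}

```text
time_s: 39.25
eef_pos: [0.4394, 0.396, 0.0055]
eef_rot: [-0.0, 0.974, -0.227, 0.0]
wrist_force: [0.6, 0.1, 0.8]
opening: 0.601
grasp_force: 0.0
```

apply_moves:
  moves:
    - {"jaw":0,"offset":[0,0,0],"rot":[0,0,0]}
    - {"jaw":0,"offset":[0,0,0],"rot":[0,0,0]}
    - {"jaw":0,"offset":[0,0,0],"rot":[0,0,0]}
    - {"jaw":0,"offset":[0,0,-10],"rot":[0,0,0]}
    - {"jaw":0,"offset":[0,0,-25],"rot":[0,0,0]}

```text
time_s: 39.88
eef_pos: [0.4376, 0.3949, 0.0392]
eef_rot: [0.001, 0.974, -0.227, -0.001]
wrist_force: [0.3, -0.2, -0.5]
opening: 0.485
grasp_force: 60.7
```

apply_moves:
  moves:
    - {"jaw":0,"offset":[0,0,-15],"rot":[0,0,-9.9]}
    - {"jaw":0,"offset":[0,0,-15],"rot":[0,0,-9.9]}
    - {"jaw":0,"offset":[0,0,-10],"rot":[0,0,-9.9]}
    - {"jaw":0,"offset":[0,0,0],"rot":[0,0,0]}
    - {"jaw":0,"offset":[0,0,0],"rot":[0,0,0]}

```text
time_s: 40.5
eef_pos: [0.4384, 0.3955, 0.0795]
eef_rot: [0.0, 1.0, 0.028, -0.0]
wrist_force: [0.1, 0.5, 0.2]
opening: 0.484
grasp_force: 60.7
```

apply_moves:
  moves:
    - {"jaw":0,"offset":[5.4,50.4,0],"rot":[0,0,0]}
    - {"jaw":0,"offset":[5.4,50.4,0],"rot":[0,0,0]}
    - {"jaw":0,"offset":[5.4,50.4,0],"rot":[0,0,0]}
    - {"jaw":0,"offset":[5.4,50.4,0],"rot":[0,0,0]}
    - {"jaw":0,"offset":[5.4,50.4,0],"rot":[0,0,0]}

```text
time_s: 41.12
eef_pos: [0.4803, 0.1441, 0.0792]
eef_rot: [0.0, 1.0, 0.028, -0.0]
wrist_force: [0.8, 0.3, -0.0]
opening: 0.487
grasp_force: 60.7
```

```bash
python3 - <<'E'
from h import *
T,o=pose();print(o["grasp_force"]);im,d=ctrl.camera("wrist"); P=cloud("wrist",d,T); held(P,T,lo=2,hi=12)
go(524,-104,80,3.5)
E
```

```text
60.7233452796936
held top above TCP 5.98  x [-22.2  21.2] mid -0.52  y [-20.4  22.7]
at [481.5 139.2  79.2] dir 3.13 tilt [-0.0003 -0.0029] t 41.17 open 0.485 delta [ 2.910e+01  2.451e+02 -1.000e-01] rotz -0.4
```

apply_moves:
  moves:
    - {"jaw":0,"offset":[5.9,49.2,0],"rot":[0,0,-0.4]}
    - {"jaw":0,"offset":[5.9,49.2,0],"rot":[0,0,0]}
    - {"jaw":0,"offset":[5.9,49.2,0],"rot":[0,0,0]}
    - {"jaw":0,"offset":[5.9,49.2,0],"rot":[0,0,0]}
    - {"jaw":0,"offset":[5.9,49.2,0],"rot":[0,0,0]}

```text
time_s: 41.8
eef_pos: [0.5258, -0.0992, 0.0792]
eef_rot: [-0.0, 0.999, 0.032, -0.0]
wrist_force: [0.7, -0.0, 0.5]
opening: 0.487
grasp_force: 60.8
```

apply_moves:
  moves:
    - {"jaw":0,"offset":[0,0,0],"rot":[0,0,0]}
    - {"jaw":0,"offset":[0,0,0],"rot":[0,0,0]}
    - {"jaw":0,"offset":[0,0,0],"rot":[0,0,0]}
    - {"jaw":0,"offset":[0,0,0],"rot":[0,0,0]}
    - {"jaw":0,"offset":[0,0,0],"rot":[0,0,0]}

```text
time_s: 42.42
eef_pos: [0.526, -0.0972, 0.0797]
eef_rot: [0.0, 0.999, 0.034, -0.0]
wrist_force: [0.3, -0.2, -0.4]
opening: 0.484
grasp_force: 60.8
```

```bash
python3 - <<'E'
from h import *
T,o=pose();print(o["grasp_force"]);im,d=ctrl.camera("wrist"); P=cloud("wrist",d,T); held(P,T,lo=2,hi=12)
pockets(P); blobs(P,24,32,(540,680,-150,60))
go(524,-104,21,3.6)
E
```

```text
60.831416845321655
held top above TCP 5.99  x [-22.2  21.1] mid -0.54  y [-20.5  22.8]
large nominal 603.6 -15.8
small nominal 519.7 -21.1
n 2752 mean [518.9 -20.4  15.2] rect [518.7 -20.8] [42.2 41.4] 1.1
square nominal 525.0 -105.0
n 2066 mean [ 537.3 -104.4   15.1] rect [ 537.  -104.4] [21.6 47.3] 3.6
oblong nominal 608.9 -99.7
n 6220 mean [ 609.2 -100.8   27. ] rect [ 608.2 -101. ] [56.2 36.3] 4.8
n 6845 mean [602.7 -16.5  27.1] rect [601.9 -16.2] [53.9 52.8] 7.4
at [526.1 -97.3  79.8] dir 3.85 tilt [ 0.0002 -0.    ] t 42.48 open 0.482 delta [-2.5  6.5 58.8] rotz 0.2
```

apply_moves:
  moves:
    - {"jaw":0,"offset":[-1.7,6.7,15],"rot":[0,0,0.25]}
    - {"jaw":0,"offset":[0,0,25],"rot":[0,0,0]}
    - {"jaw":0,"offset":[0,0,10],"rot":[0,0,0]}
    - {"jaw":0,"offset":[0,0,0],"rot":[0,0,0]}
    - {"jaw":0,"offset":[0,0,1.5],"rot":[0,0,0]}

```text
time_s: 43.1
eef_pos: [0.5253, -0.105, 0.0287]
eef_rot: [0.0, 1.0, 0.031, 0.001]
wrist_force: [0.4, -0.2, -0.2]
opening: 0.487
grasp_force: 60.8
```

apply_moves:
  moves:
    - {"jaw":0,"offset":[0,0,1.5],"rot":[0,0,0]}
    - {"jaw":0,"offset":[0,0,1.5],"rot":[0,0,0]}
    - {"jaw":0,"offset":[0,0,1.5],"rot":[0,0,0]}
    - {"jaw":0,"offset":[0,0,1.5],"rot":[0,0,0]}
    - {"jaw":0,"offset":[0,0,0],"rot":[0,0,0]}

```text
time_s: 43.72
eef_pos: [0.5246, -0.1047, 0.022]
eef_rot: [-0.0, 1.0, 0.031, -0.0]
wrist_force: [0.5, 0.3, -0.9]
opening: 0.487
grasp_force: 60.8
```

```bash
python3 - <<'E'
from h import *
go(524.8,-104.2,21,3.6); print(ctrl.get_obs()["wrist_force"])
E
```

```text
at [ 524.6 -104.7   22. ] dir 3.55 tilt [-0.0003  0.0001] t 43.73 open 0.487 delta [ 0.2 -0.4  1. ] rotz -0.0
[ 0.50247991  0.34603804 -0.93620464]
```

apply_moves:
  moves:
    - {"jaw":0,"offset":[0,0,0.8],"rot":[0,0,0]}
    - {"jaw":0.75,"offset":[0,0,0],"rot":[0,0,0]}
    - {"jaw":0.75,"offset":[0,0,0],"rot":[0,0,0]}
    - {"jaw":0.75,"offset":[0,0,-10],"rot":[0,0,0]}
    - {"jaw":0.75,"offset":[0,0,-50],"rot":[0,0,0]}

```text
time_s: 44.35
eef_pos: [0.5222, -0.1037, 0.0797]
eef_rot: [-0.002, 1.0, 0.031, -0.003]
wrist_force: [0.7, -0.4, -0.4]
opening: 0.749
grasp_force: 0.0
```

apply_moves:
  moves:
    - {"jaw":0.75,"offset":[9.7,-46.7,0],"rot":[0,0,0]}
    - {"jaw":0.75,"offset":[9.7,-46.7,0],"rot":[0,0,0]}
    - {"jaw":0.75,"offset":[9.7,-46.7,0],"rot":[0,0,0]}
    - {"jaw":0.75,"offset":[9.7,-46.7,0],"rot":[0,0,0]}
    - {"jaw":0.75,"offset":[9.7,-46.7,0],"rot":[0,0,0]}

```text
time_s: 44.98
eef_pos: [0.5592, 0.1329, 0.0824]
eef_rot: [0.0, 1.0, 0.031, 0.001]
wrist_force: [1.0, -0.2, -0.0]
opening: 0.746
grasp_force: 0.0
```

apply_moves:
  moves:
    - {"jaw":0.75,"offset":[9.7,-46.7,0],"rot":[0,0,0]}
    - {"jaw":0.75,"offset":[9.7,-46.7,0],"rot":[0,0,0]}
    - {"jaw":0.75,"offset":[9.7,-46.7,0],"rot":[0,0,0]}
    - {"jaw":0.75,"offset":[9.7,-46.7,0],"rot":[0,0,0]}
    - {"jaw":0.75,"offset":[9.7,-46.7,0],"rot":[0,0,0]}

```text
time_s: 45.6
eef_pos: [0.5929, 0.3691, 0.0823]
eef_rot: [-0.0, 1.0, 0.031, 0.0]
wrist_force: [0.8, 0.4, 0.6]
opening: 0.752
grasp_force: 0.0
```

apply_moves:
  moves:
    - {"jaw":0.75,"offset":[0,0,10],"rot":[0,0,0]}
    - {"jaw":0.75,"offset":[0,0,10],"rot":[0,0,0]}
    - {"jaw":0.75,"offset":[0,0,0],"rot":[0,0,0]}
    - {"jaw":0.75,"offset":[0,0,0],"rot":[0,0,0]}
    - {"jaw":0.75,"offset":[0,0,0],"rot":[0,0,0]}

```text
time_s: 46.22
eef_pos: [0.5932, 0.3668, 0.062]
eef_rot: [-0.0, 1.0, 0.03, 0.0]
wrist_force: [-0.1, 1.2, -0.4]
opening: 0.752
grasp_force: 0.0
```

```bash
python3 - <<'E'
from h import *
im,d=ctrl.camera("side"); P=cloud("side",d); print("jig");blobs(P,24,34,(480,660,-160,60),40)
T,o=pose();im,d=ctrl.camera("wrist"); P=cloud("wrist",d,T)
blobs(P,8.6,16,(540,660,310,430))
go(591.7,367.5,5,3.6)
E
```

```text
jig
n 2734 mean [591.4 366.5  12.1] rect [590.8 366.3] [39.6 38.6] 2.5
at [593.1 367.1  62. ] dir 3.52 tilt [0.0007 0.0003] t 46.33 open 0.751 delta [-1.4 -0.5 57. ] rotz -0.1
```

apply_moves:
  moves:
    - {"jaw":0.75,"offset":[-2,0,30],"rot":[0,0,0]}
    - {"jaw":0.75,"offset":[0,0,18],"rot":[0,0,0]}
    - {"jaw":0.75,"offset":[0,0,8.5],"rot":[0,0,0]}
    - {"jaw":0.75,"offset":[0,0,0],"rot":[0,0,0]}
    - {"jaw":0,"offset":[0,0,0],"rot":[0,0,0]}

```text
time_s: 46.95
eef_pos: [0.5914, 0.3676, 0.0058]
eef_rot: [-0.0, 1.0, 0.031, 0.001]
wrist_force: [0.7, -0.4, -0.5]
opening: 0.55
grasp_force: 0.0
```

apply_moves:
  moves:
    - {"jaw":0,"offset":[0,0,0],"rot":[0,0,0]}
    - {"jaw":0,"offset":[0,0,0],"rot":[0,0,0]}
    - {"jaw":0,"offset":[0,0,0],"rot":[0,0,0]}
    - {"jaw":0,"offset":[0,0,-10],"rot":[0,0,0]}
    - {"jaw":0,"offset":[0,0,-65],"rot":[0,0,0]}

```text
refused, shift out of range in row 5
```

Redo with an allowed lift.

apply_moves:
  moves:
    - {"jaw":0,"offset":[0,0,0],"rot":[0,0,0]}
    - {"jaw":0,"offset":[0,0,0],"rot":[0,0,0]}
    - {"jaw":0,"offset":[0,0,0],"rot":[0,0,0]}
    - {"jaw":0,"offset":[0,0,-15],"rot":[0,0,0]}
    - {"jaw":0,"offset":[0,0,-60],"rot":[0,0,0]}

```text
time_s: 47.58
eef_pos: [0.5873, 0.3658, 0.0764]
eef_rot: [0.002, 1.0, 0.031, -0.004]
wrist_force: [1.1, 0.2, -1.1]
opening: 0.426
grasp_force: 60.0
```

apply_moves:
  moves:
    - {"jaw":0,"offset":[-12,47.7,0],"rot":[0,0,0]}
    - {"jaw":0,"offset":[-12,47.7,0],"rot":[0,0,0]}
    - {"jaw":0,"offset":[-12,47.7,0],"rot":[0,0,0]}
    - {"jaw":0,"offset":[-12,47.7,0],"rot":[0,0,0]}
    - {"jaw":0,"offset":[-12,47.7,0],"rot":[0,0,0]}

```text
time_s: 48.2
eef_pos: [0.5454, 0.1241, 0.0809]
eef_rot: [0.0, 1.0, 0.031, 0.001]
wrist_force: [1.0, 0.3, -0.5]
opening: 0.424
grasp_force: 60.0
```

apply_moves:
  moves:
    - {"jaw":0,"offset":[-12,47.7,0],"rot":[0,0,0]}
    - {"jaw":0,"offset":[-12,47.7,0],"rot":[0,0,0]}
    - {"jaw":0,"offset":[-12,47.7,0],"rot":[0,0,0]}
    - {"jaw":0,"offset":[0,0,0],"rot":[0,0,0]}
    - {"jaw":0,"offset":[0,0,0],"rot":[0,0,0]}

```text
time_s: 48.82
eef_pos: [0.5187, -0.0193, 0.0804]
eef_rot: [-0.0, 1.0, 0.031, 0.0]
wrist_force: [0.3, 0.2, -0.4]
opening: 0.422
grasp_force: 60.0
```

```bash
python3 - <<'E'
from h import *
T,o=pose();print(o["grasp_force"]);im,d=ctrl.camera("wrist"); save("k",im);P=cloud("wrist",d,T); held(P,T,lo=2,hi=12)
pockets(P); blobs(P,24,32,(500,680,-150,60))
go(519,-20,20.5,3.6)
E
```

```text
60.02084970474243
held top above TCP 5.5  x [-20.   18.5] mid -0.73  y [-17.   19.4]
large nominal 603.6 -15.8
small nominal 519.7 -21.1
n 1925 mean [525.  -21.2  15.1] rect [524.8 -21.2] [30.  42.8] 1.4
square nominal 525.0 -105.0
oblong nominal 608.9 -99.7
n 6208 mean [ 608.9 -100.    27. ] rect [ 608.  -100.8] [56.1 37.2] 4.4
n 6897 mean [602.9 -15.8  27. ] rect [602.2 -15.9] [52.7 53.4] 4.1
n 4230 mean [ 524.9 -105.1   27. ] rect [ 523.9 -105.8] [44.5 44.5] 3.4
at [518.7 -18.8  80.3] dir 3.57 tilt [0.0005 0.0003] t 48.88 open 0.426 delta [ 0.2  1.3 59.8] rotz -0.0
```

View pics/k.png

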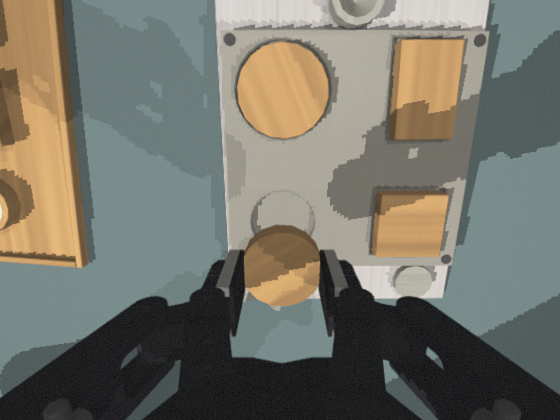

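apply_moves:
  moves:
    - {"jaw":0,"offset":[0.7,1.2,20],"rot":[0,0,0]}
    - {"jaw":0,"offset":[0,0,22],"rot":[0,0,0]}
    - {"jaw":0,"offset":[0,0,9],"rot":[0,0,0]}
    - {"jaw":0,"offset":[0,0,0],"rot":[0,0,0]}
    - {"jaw":0,"offset":[0,0,1.5],"rot":[0,0,0]}

```text
time_s: 49.5
eef_pos: [0.5201, -0.0205, 0.0282]
eef_rot: [0.0, 1.0, 0.031, 0.001]
wrist_force: [-0.0, 0.3, -0.2]
opening: 0.422
grasp_force: 60.0
```

apply_moves:
  moves:
    - {"jaw":0,"offset":[0,0,1.5],"rot":[0,0,0]}
    - {"jaw":0,"offset":[0,0,1.5],"rot":[0,0,0]}
    - {"jaw":0,"offset":[0,0,1.5],"rot":[0,0,0]}
    - {"jaw":0,"offset":[0,0,1.2],"rot":[0,0,0]}
    - {"jaw":0,"offset":[0,0,0],"rot":[0,0,0]}

```text
time_s: 50.12
eef_pos: [0.5194, -0.0207, 0.0217]
eef_rot: [0.0, 1.0, 0.031, 0.0]
wrist_force: [0.6, 0.7, -0.9]
opening: 0.423
grasp_force: 59.9
```

```bash
python3 - <<'E'
from h import *
go(519.5,-20,21.5,3.6); print(ctrl.get_obs()["wrist_force"])
E
```

```text
at [519.4 -20.7  21.7] dir 3.55 tilt [ 0.0002 -0.    ] t 50.12 open 0.423 delta [ 0.2 -0.7  0.2] rotz -0.1
[ 0.6167099   0.74940616 -0.88194854]
```

apply_moves:
  moves:
    - {"jaw":0,"offset":[0,0,0.2],"rot":[0,0,0]}
    - {"jaw":0.75,"offset":[0,0,0],"rot":[0,0,0]}
    - {"jaw":0.75,"offset":[0,0,0],"rot":[0,0,0]}
    - {"jaw":0.75,"offset":[0,0,-10],"rot":[0,0,0]}
    - {"jaw":0.75,"offset":[0,0,-50],"rot":[0,0,0]}

```text
time_s: 50.75
eef_pos: [0.5166, -0.0201, 0.0798]
eef_rot: [-0.001, 1.0, 0.031, -0.003]
wrist_force: [0.2, 0.0, 0.2]
opening: 0.748
grasp_force: 0.0
```

apply_moves:
  moves:
    - {"jaw":0.75,"offset":[-3.4,50,-18],"rot":[0,0,0]}
    - {"jaw":0.75,"offset":[-3.4,50,-18],"rot":[0,0,0]}
    - {"jaw":0.75,"offset":[-3.4,50,-18],"rot":[0,0,0]}
    - {"jaw":0.75,"offset":[-3.4,50,-18],"rot":[0,0,0]}
    - {"jaw":0.75,"offset":[-3.4,50,-18],"rot":[0,0,0]}

```text
time_s: 51.38
eef_pos: [0.5176, -0.2729, 0.173]
eef_rot: [0.0, 1.0, 0.031, 0.0]
wrist_force: [1.2, 0.9, 0.4]
opening: 0.75
grasp_force: 0.0
```

apply_moves:
  moves:
    - {"jaw":0.75,"offset":[-3.4,50,-18],"rot":[0,0,0]}
    - {"jaw":0.75,"offset":[-3.4,50,-18],"rot":[0,0,0]}
    - {"jaw":0.75,"offset":[0,0,0],"rot":[0,0,0]}
    - {"jaw":0.75,"offset":[0,0,0],"rot":[0,0,0]}
    - {"jaw":0.75,"offset":[0,0,0],"rot":[0,0,0]}

```text
time_s: 52.0
eef_pos: [0.5171, -0.3698, 0.2069]
eef_rot: [-0.001, 0.999, 0.032, -0.0]
wrist_force: [0.4, -0.0, -0.1]
opening: 0.75
grasp_force: 0.0
```

```bash
python3 - <<'E'
from h import *
im,d=ctrl.camera("side"); P=cloud("side",d); print("jig");blobs(P,24,34,(480,640,-160,60),40)
print("tall"); blobs(P,40,120,(620,900,-400,200),100)
print("tray"); blobs(P,13,20,(470,700,110,270),60)
T,o=pose();im,d=ctrl.camera("wrist");save("m",im); P=cloud("wrist",d,T)
print("frame");blobs(P,8,70,(340,640,-500,-250),500)
print("rail");blobs(P,53,66,(340,640,-500,-250),100)
print("top");blobs(P,22,32,(340,640,-500,-250),100)
go(484,-372,100,4)
E
```

```text
jig
n 189 mean [ 606.1 -100.5   26.9] rect [ 608.6 -100.3] [57.5 38.8] 1.1
n 198 mean [ 524.8 -104.7   27.1] rect [ 524.9 -104.6] [43.5 46.1] 2.9
n 244 mean [602.4 -15.1  27. ] rect [602.8 -15.1] [49.7 51.8] 24.1
n 146 mean [519.8 -21.1  27. ] rect [520.  -21.1] [36.1 37.5] 21.7
tall
n 526 mean [ 765.5 -212.8   66.1] rect [ 765.4 -212.5] [70.9 71.7] 60.5
n 356 mean [814.4   8.9  62.7] rect [818.6   4.8] [47.6 51.4] 64.9
n 329 mean [783.5 134.5  68. ] rect [786.1 131.2] [42.9 33.3] 53.1
tray
n 239 mean [644.7 191.5  15.2] rect [645.8 190.2] [56.3 36.9] 8.0
n 255 mean [581.9 190.3  15.2] rect [581.2 191.2] [42.9 43.5] 0.7
n 183 mean [516.7 192.3  15.2] rect [517.5 191.8] [33.5 38.3] 12.2
frame
n 2174 mean [ 605.  -485.    23.3] rect [ 602.7 -488.7] [82.  23.5] 14.3
n 23513 mean [ 488.8 -374.3   24.3] rect [ 480.  -375.4] [216.5 152.8] 4.9
rail
n 1533 mean [ 481.8 -375.2   58.5] rect [ 480.1 -375.1] [68.5 22.5] 4.4
top
n 1782 mean [ 605.5 -486.7   25. ] rect [ 602.3 -488.8] [81.2 23.2] 13.8
n 11588 mean [ 495.6 -373.3   26.5] rect [ 480.  -375.4] [216.5 152.8] 4.9
at [ 517.3 -370.   207.1] dir 3.64 tilt [-0.0007  0.0009] t 52.1 open 0.749 delta [-33.3   0.  107.1] rotz -0.4
```

View pics/m.png

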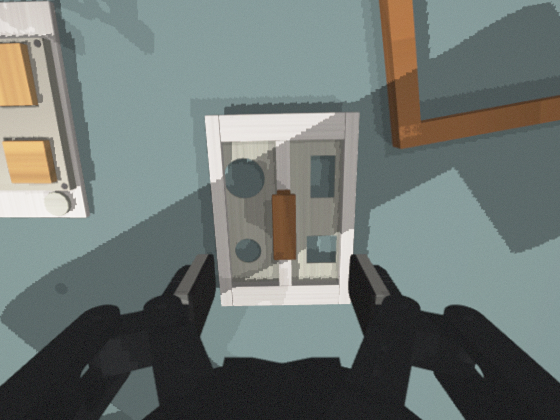

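apply_moves:
  moves:
    - {"jaw":0.6,"offset":[-18.8,1,0],"rot":[0,0,0]}
    - {"jaw":0.6,"offset":[-18.8,1,30],"rot":[0,0,-1.3]}
    - {"jaw":0.6,"offset":[0,0,40],"rot":[0,0,0]}
    - {"jaw":0.6,"offset":[0,0,30],"rot":[0,0,0]}
    - {"jaw":0.6,"offset":[0,0,20],"rot":[0,0,0]}

```text
time_s: 52.72
eef_pos: [0.4794, -0.3745, 0.0858]
eef_rot: [-0.001, 0.999, 0.043, -0.001]
wrist_force: [-0.4, -0.2, -0.3]
opening: 0.598
grasp_force: 0.0
```

apply_moves:
  moves:
    - {"jaw":0.6,"offset":[0,0,0],"rot":[0,0,0]}
    - {"jaw":0.6,"offset":[0,0,0],"rot":[0,0,0]}
    - {"jaw":0.6,"offset":[0,0,0],"rot":[0,0,0]}
    - {"jaw":0.6,"offset":[0,0,0],"rot":[0,0,0]}
    - {"jaw":0.6,"offset":[0,0,0],"rot":[0,0,0]}

```text
time_s: 53.35
eef_pos: [0.48, -0.376, 0.088]
eef_rot: [0.0, 0.999, 0.042, 0.0]
wrist_force: [0.6, 1.2, -0.3]
opening: 0.598
grasp_force: 0.0
```

```bash
python3 - <<'E'
from h import *
T,o=pose();im,d=ctrl.camera("wrist");save("n",im); P=cloud("wrist",d,T)
print("rail");blobs(P,53,66,(400,560,-430,-310),100)
print("top");blobs(P,22,32,(340,640,-500,-250),100)
print(P[...,2][(np.abs(P[...,0]-480)<12)&(np.abs(P[...,1]+375)<5)].mean())
go(480,-374.5,29.5,4.9)
E
```

```text
rail
n 4227 mean [ 482.4 -375.2   58.6] rect [ 480.2 -375.4] [68.2 23.1] 4.9
top
n 3748 mean [ 597.8 -488.3   24.9] rect [ 595.2 -491.1] [64.4 24.4] 14.8
n 21650 mean [ 544.8 -369.4   26.5] rect [ 506.7 -373.4] [162.1 153.4] 5.1
n 4573 mean [ 390.4 -384.6   26.6] rect [ 399.6 -384. ] [ 55.7 101.6] 5.1
149.1566107831282
at [ 479.9 -375.9   87.8] dir 4.85 tilt [ 0.0003 -0.0004] t 53.4 open 0.597 delta [ 0.2 -1.4 58.3] rotz -0.1
```

View pics/n.png

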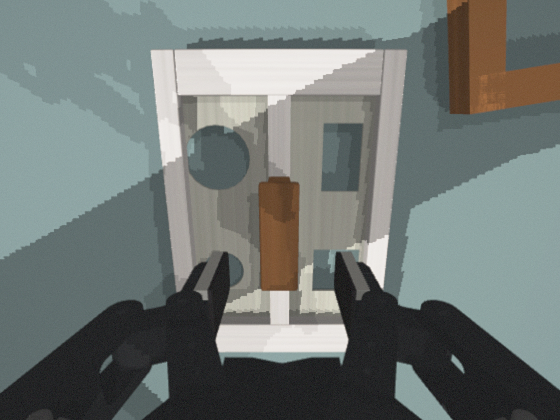

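apply_moves:
  moves:
    - {"jaw":0.6,"offset":[0.3,-1,25],"rot":[0,0,0]}
    - {"jaw":0.6,"offset":[0,0,22],"rot":[0,0,0]}
    - {"jaw":0.6,"offset":[0,0,11],"rot":[0,0,0]}
    - {"jaw":0.6,"offset":[0,0,0],"rot":[0,0,0]}
    - {"jaw":0,"offset":[0,0,0],"rot":[0,0,0]}

```text
time_s: 54.02
eef_pos: [0.4805, -0.3754, 0.0304]
eef_rot: [0.001, 0.999, 0.042, 0.0]
wrist_force: [-0.8, -0.6, 0.0]
opening: 0.4
grasp_force: 0.0
```

apply_moves:
  moves:
    - {"jaw":0,"offset":[0,0,0],"rot":[0,0,0]}
    - {"jaw":0,"offset":[0,0,0],"rot":[0,0,0]}
    - {"jaw":0,"offset":[0,0,0],"rot":[0,0,0]}
    - {"jaw":0,"offset":[0,0,0],"rot":[0,0,0]}
    - {"jaw":0,"offset":[0,0,0],"rot":[0,0,0]}

```text
time_s: 54.65
eef_pos: [0.4806, -0.3756, 0.0306]
eef_rot: [0.001, 0.999, 0.042, 0.001]
wrist_force: [0.9, 0.5, 5.7]
opening: 0.251
grasp_force: 58.9
```

```bash
python3 - <<'E'
from h import *
go(480,-374.5,29.5,4.9); print(ctrl.get_obs()["wrist_force"],ctrl.get_obs()["grasp_force"])
E
```

```text
at [ 480.6 -375.6   30.6] dir 4.85 tilt [ 0.0014 -0.0017] t 54.65 open 0.251 delta [-0.5 -1.1  1.1] rotz -0.1
[0.87804396 0.52932053 5.72516776] 58.878695368766785
```

apply_moves:
  moves:
    - {"jaw":0,"offset":[0,0,-4],"rot":[0,0,0]}
    - {"jaw":0,"offset":[0,0,-8],"rot":[0,0,0]}
    - {"jaw":0,"offset":[0,0,-12],"rot":[0,0,0]}
    - {"jaw":0,"offset":[0,0,-14],"rot":[0,0,0]}
    - {"jaw":0,"offset":[0,0,0],"rot":[0,0,0]}

```text
time_s: 55.28
eef_pos: [0.481, -0.3759, 0.0696]
eef_rot: [0.001, 0.999, 0.042, 0.001]
wrist_force: [0.2, -0.5, -5.1]
opening: 0.252
grasp_force: 58.9
```

```bash
python3 - <<'E'
from h import *
go(563.8,-59.6,68,3.6); o=ctrl.get_obs();print(o["wrist_force"],o["torque"],o["grasp_force"])
im,d=ctrl.camera("side"); P=cloud("side",d); save("o",im)
print("frame");b=blobs(P,45,75,(340,620,-500,-250),100)
T,o=pose();im,d=ctrl.camera("wrist"); P=cloud("wrist",d,T); b=blobs(P,54,76,(340,640,-500,-250),500)
for m,q in b:
    A=np.c_[q[:,:2]-q[:,:2].mean(0),np.ones(len(q))]; print("plane",np.linalg.lstsq(A,q[:,2],rcond=None)[0])
E
```

```text
at [ 481.  -375.9   69.6] dir 4.85 tilt [ 0.0024 -0.0028] t 55.27 open 0.252 delta [ 109.3 -308.1    0.9] rotz 1.3
[ 0.17449664 -0.46634392 -5.11871972] [-0.02180639 -0.02968459  0.07490326] 58.91519486904144
frame
n 1949 mean [ 479.3 -364.4   61.4] rect [ 482.9 -374.7] [214.6 156.1] 4.6
n 44567 mean [ 546.8 -368.8   63.4] rect [ 519.2 -373. ] [137.5 152.7] 4.9
n 599 mean [ 497.3 -354.    54.7] rect [ 494.8 -352.6] [15.6 35.6] 89.3
plane [ 2.40137428e-02 -1.59761073e-03  6.34336493e+01]
plane [-5.02863624e-03 -1.12284482e-02  5.47342542e+01]
```

apply_moves:
  moves:
    - {"jaw":0,"offset":[6,-17,0],"rot":[0,0,0]}
    - {"jaw":0,"offset":[12,-34,0],"rot":[0,0,0.3]}
    - {"jaw":0,"offset":[13.6,-38,0],"rot":[0,0,0.3]}
    - {"jaw":0,"offset":[13.6,-38,0],"rot":[0,0,0.3]}
    - {"jaw":0,"offset":[13.6,-38,0],"rot":[0,0,0.3]}

```text
time_s: 56.0
eef_pos: [0.5256, -0.203, 0.0669]
eef_rot: [-0.001, 0.999, 0.032, -0.0]
wrist_force: [1.5, -0.3, -5.0]
opening: 0.25
grasp_force: 59.2
```

apply_moves:
  moves:
    - {"jaw":0,"offset":[13.6,-38,0],"rot":[0,0,0]}
    - {"jaw":0,"offset":[13.6,-38,0],"rot":[0,0,0]}
    - {"jaw":0,"offset":[13.6,-38,0],"rot":[0,0,0]}
    - {"jaw":0,"offset":[8,-22,0],"rot":[0,0,0]}
    - {"jaw":0,"offset":[1,-6,0],"rot":[0,0,0]}

```text
time_s: 56.62
eef_pos: [0.5659, -0.0582, 0.0669]
eef_rot: [-0.0, 0.999, 0.033, -0.001]
wrist_force: [-0.4, -0.5, -5.2]
opening: 0.254
grasp_force: 59.3
```

apply_moves:
  moves:
    - {"jaw":0,"offset":[0,0,0],"rot":[0,0,0]}
    - {"jaw":0,"offset":[0,0,0],"rot":[0,0,0]}
    - {"jaw":0,"offset":[0,0,0],"rot":[0,0,0]}
    - {"jaw":0,"offset":[0,0,0],"rot":[0,0,0]}
    - {"jaw":0,"offset":[0,0,0],"rot":[0,0,0]}

```text
time_s: 57.25
eef_pos: [0.5665, -0.0612, 0.0675]
eef_rot: [-0.0, 1.0, 0.032, 0.0]
wrist_force: [0.6, 0.3, -5.9]
opening: 0.256
grasp_force: 59.3
```

```bash
python3 - <<'E'
from h import *
go(563.8,-59.6,43.5,3.6); o=ctrl.get_obs();print(o["wrist_force"],o["grasp_force"])
im,d=ctrl.camera("side"); P=cloud("side",d); b=blobs(P,45,80,(400,720,-200,80),100); 
T,o=pose();im,d=ctrl.camera("wrist");save("p",im); P=cloud("wrist",d,T); b=blobs(P,58,72,(400,740,-200,100),500)
for m,q in b:
    A=np.c_[q[:,:2]-q[:,:2].mean(0),np.ones(len(q))]; print("plane",np.linalg.lstsq(A,q[:,2],rcond=None)[0])
print("base/cone");blobs(P,5,25,(640,720,-180,80),100)
E
```

```text
at [566.5 -61.2  67.5] dir 3.62 tilt [0.0001 0.    ] t 57.25 open 0.256 delta [-2.6 -1.8 24. ] rotz 0.0
[ 0.55570331  0.32974981 -5.920789  ] 59.26945745944977
n 3067 mean [561.9 -52.5  59.2] rect [567.2 -62. ] [216.6 156.3] 3.6
n 40080 mean [636.9 -57.4  63.1] rect [605.3 -59.5] [137.7 153.2] 3.5
plane [2.04949916e-04 3.52675484e-03 6.30754062e+01]
base/cone
```

View pics/p.png

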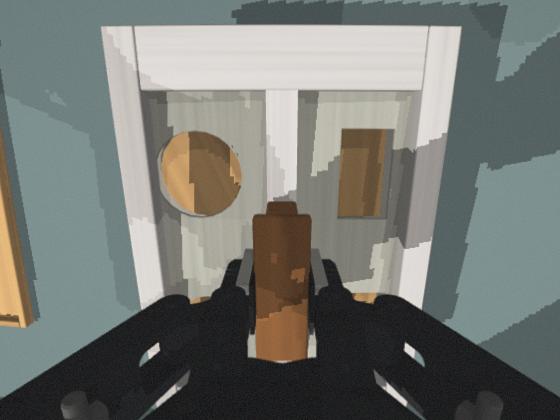

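apply_moves:
  moves:
    - {"jaw":0,"offset":[-2.6,-1.8,4],"rot":[0,0,0]}
    - {"jaw":0,"offset":[0,0,6],"rot":[0,0,0]}
    - {"jaw":0,"offset":[0,0,5],"rot":[0,0,0]}
    - {"jaw":0,"offset":[0,0,3],"rot":[0,0,0]}
    - {"jaw":0,"offset":[0,0,0],"rot":[0,0,0]}

```text
time_s: 57.98
eef_pos: [0.5636, -0.0592, 0.0491]
eef_rot: [-0.0, 0.999, 0.032, -0.0]
wrist_force: [-0.1, 0.3, -4.5]
opening: 0.25
grasp_force: 59.3
```

apply_moves:
  moves:
    - {"jaw":0,"offset":[0,0,1.5],"rot":[0,0,0]}
    - {"jaw":0,"offset":[0,0,1],"rot":[0,0,0]}
    - {"jaw":0,"offset":[0,0,0.5],"rot":[0,0,0]}
    - {"jaw":0,"offset":[0,0,0],"rot":[0,0,0]}
    - {"jaw":0,"offset":[0,0,0],"rot":[0,0,0]}

```text
time_s: 58.6
eef_pos: [0.5638, -0.0592, 0.0466]
eef_rot: [0.0, 0.999, 0.032, 0.0]
wrist_force: [0.2, -0.4, -5.2]
opening: 0.254
grasp_force: 59.3
```

```bash
python3 - <<'E'
from h import *
go(563.8,-59.6,44.5,3.6); o=ctrl.get_obs();print(o["wrist_force"],o["grasp_force"])
T,o=pose();im,d=ctrl.camera("wrist"); P=cloud("wrist",d,T); b=blobs(P,34,50,(400,740,-200,100),500)
E
```

```text
at [563.8 -59.2  46.6] dir 3.65 tilt [ 0.0001 -0.    ] t 58.6 open 0.254 delta [-0.1  0.4  2.1] rotz 0.0
[ 0.21221985 -0.35606084 -5.16166785] 59.27695870399475
n 41080 mean [633.5 -55.5  42. ] rect [603.1 -57.9] [137.7 152.9] 4.0
```

apply_moves:
  moves:
    - {"jaw":0,"offset":[0,0,0.5],"rot":[0,0,0]}
    - {"jaw":0,"offset":[0,0,0.5],"rot":[0,0,0]}
    - {"jaw":0,"offset":[0,0,0.4],"rot":[0,0,0]}
    - {"jaw":0,"offset":[0,0,0],"rot":[0,0,0]}
    - {"jaw":0,"offset":[0,0,0],"rot":[0,0,0]}

```text
time_s: 59.28
eef_pos: [0.5642, -0.0594, 0.0454]
eef_rot: [0.0, 0.999, 0.032, 0.0]
wrist_force: [1.1, -0.5, -2.8]
opening: 0.252
grasp_force: 59.5
```

```bash
python3 - <<'E'
from h import *
go(563.8,-59.6,44.5,3.6); o=ctrl.get_obs();print(o["wrist_force"],o["grasp_force"])
T,o=pose();im,d=ctrl.camera("wrist"); P=cloud("wrist",d,T); b=blobs(P,34,50,(400,740,-200,100),500)
E
```

```text
at [564.2 -59.4  45.4] dir 3.65 tilt [ 0.0008 -0.0003] t 59.27 open 0.252 delta [-0.4  0.2  0.9] rotz 0.0
[ 1.13384274 -0.51423832 -2.81705541] 59.459370374679565
n 41019 mean [634.4 -56.   41. ] rect [603.5 -57.7] [137.4 153.1] 3.5
```

apply_moves:
  moves:
    - {"jaw":0,"offset":[0,0,0.3],"rot":[0,0,0]}
    - {"jaw":0,"offset":[0,0,0],"rot":[0,0,0]}
    - {"jaw":0.5,"offset":[0,0,0],"rot":[0,0,0]}
    - {"jaw":0.6,"offset":[0,0,0],"rot":[0,0,0]}
    - {"jaw":0.6,"offset":[0,0,0],"rot":[0,0,0]}

```text
time_s: 59.95
eef_pos: [0.5637, -0.0592, 0.0448]
eef_rot: [-0.0, 0.999, 0.032, -0.0]
wrist_force: [0.1, -0.4, 0.2]
opening: 0.603
grasp_force: 0.0
```

apply_moves:
  moves:
    - {"jaw":0.6,"offset":[0,0,-10],"rot":[0,0,0]}
    - {"jaw":0.6,"offset":[0,0,-30],"rot":[0,0,0]}
    - {"jaw":0.6,"offset":[0,0,-45],"rot":[0,0,0]}
    - {"jaw":0.6,"offset":[0,0,-45],"rot":[0,0,0]}
    - {"jaw":0.6,"offset":[20,0,-45],"rot":[0,0,0]}

```text
time_s: 60.58
eef_pos: [0.5831, -0.0578, 0.222]
eef_rot: [0.0, 0.999, 0.032, 0.0]
wrist_force: [0.6, -1.1, 0.2]
opening: 0.603
grasp_force: 0.0
```

apply_moves:
  moves:
    - {"jaw":0.6,"offset":[15,0,-10],"rot":[0,0,0]}
    - {"jaw":0.6,"offset":[0,0,0],"rot":[0,0,0]}
    - {"jaw":0.6,"offset":[0,0,0],"rot":[0,0,0]}
    - {"jaw":0.6,"offset":[0,0,0],"rot":[0,0,0]}
    - {"jaw":0.6,"offset":[0,0,0],"rot":[0,0,0]}

```text
time_s: 61.2
eef_pos: [0.5981, -0.0569, 0.229]
eef_rot: [-0.0, 0.999, 0.032, -0.001]
wrist_force: [0.1, -0.1, -0.3]
opening: 0.602
grasp_force: 0.0
```

```bash
python3 - <<'E'
from h import *
T,o=pose();print(T[:3,3],o["time_s"]);im,d=ctrl.camera("wrist");save("q",im); P=cloud("wrist",d,T)
b=blobs(P,34,50,(400,740,-200,100),500)
m,q=b[0]; A=np.c_[q[:,:2]-q[:,:2].mean(0),np.ones(len(q))]; print("plane",np.linalg.lstsq(A,q[:,2],rcond=None)[0])
print("rail");blobs(P,65,80,(480,640,-130,20),100)
print("base");blobs(P,5,60,(400,740,-200,100),500)
print("through windows");blobs(P,24,30,(480,650,-140,30),100)
im,d=ctrl.camera("side"); P=cloud("side",d); print("side tray"); blobs(P,13,20,(470,700,110,270),60)
E
```

```text
[ 0.59805385 -0.05694917  0.22902072] 61.2
n 7780 mean [625.8 -56.6  40.8] rect [594.7 -58.6] [155.2 152.6] 3.8
n 2617 mean [474.4 -65.8  40.7] rect [485.9 -64.9] [ 60.4 127.8] 4.1
plane [1.25231410e-03 3.39298814e-04 4.07874911e+01]
rail
n 1485 mean [566.  -60.5  72.9] rect [564.8 -60.7] [67.6 22.6] 3.6
base
n 23818 mean [578.  -59.6  34.6] rect [564.5 -60.6] [218.  164.9] 3.7
through windows
n 1242 mean [603.2 -15.9  27.2] rect [602.8 -16.4] [43.  41.9] 4.8
n 969 mean [ 608.9 -100.2   27.1] rect [ 608.3 -100.2] [44.8 26.2] 3.8
n 763 mean [ 523.9 -105.8   27.2] rect [ 523.7 -105.8] [32.9 33.9] 3.5
n 471 mean [518.3 -21.1  27.3] rect [518.8 -21.2] [28.6 28.4] 1.9
side tray
n 236 mean [648.2 193.9  15.2] rect [646.7 193. ] [55.7 32.7] 6.1
n 255 mean [581.3 191.7  15.2] rect [581.1 191.9] [43.6 43.1] 8.2
n 182 mean [516.1 190.8  15.2] rect [515.5 190.4] [36.7 38.1] 9.7
```

View pics/q.png

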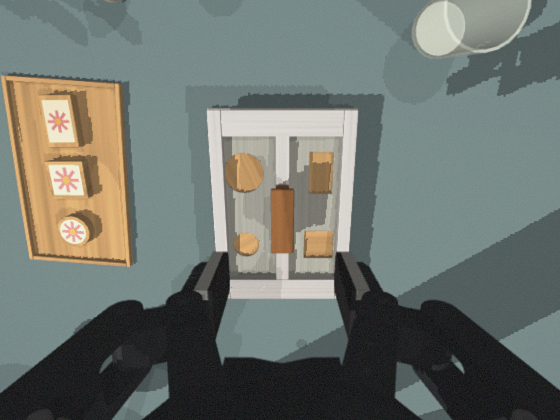

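The frame is seated and level: its rail top is at 72.9 mm against the expected 73. All four blanks show through their windows at 27 mm. The three painted pieces lie flat, face up, in the tray.

```bash
python3 -c "from bench import ctrl; print(ctrl.hand_in())"
```

```text
the job is handed in; nothing more can be done
None
```

The job is handed in: the three painted pieces lie flat, face up, in the tray, all four blanks are home in their pockets, and the stencil frame sits level on its three seats; one contact while setting down the first painted piece peaked near 75 N at the wrist, under the 120 N limit.

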